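Load the photometer's filter dock and screw it tight

ROBOT

A 7-joint arm with a two-finger parallel gripper is mounted at the origin on the work surface. World frame = base frame: x ahead of the robot, y to its left, z up, the work surface at z = 0. Lengths are in mm, angles in rad, forces in N, time in s.
With the tool pointing down it reaches from about 375 to 925 mm from the base axis. Payload 3.1 kg.
Tool frame: the origin (TCP) lies where the fingers leave the gripper's body, on its centre line; the fingertips stand 73 mm ahead of it and the grasp point (between the pads) lies 54 mm ahead of it (robot.pinch_z is the distance from the TCP to the grasp point, in mm); z points along the fingers, y is the line along which they close (so a half turn about z gives the same grasp; the last joint's range is limited). The gripper opens to 85 mm and grips with 20 to 120 N. Pads are 22 mm wide; open, the fingers measure 114 mm over their backs; the gripper's body (76 mm by 85 mm) begins 54 mm behind the grasp point. The pads swing forward as they close: fully open they stand 13 mm farther back than shut.
Start: joints at [-1.377, 0.383, 0.044, 1.598, -0.018, 1.161, -0.05], TCP at [186.969, 622.533, 303.869] pointing down, gripper open.
Joint ranges: [-2.61, 2.61], [-0.41, 2.15], [-1.48, 1.57], [0, 2.5], [-1.57, 4.71], [0.05, 1.97], [-2.85, 2.85]. Speed limits (rad/s): [2.79, 2.79, 3.14, 3.14, 3.14, 3.14, 3.14].

INTERFACE

Orientations are given as [roll, pitch, yaw] about the fixed x, y, z axes, in that order (R = Rz(yaw) Ry(pitch) Rx(roll)).
In Python, from cell import sensors, cams, job, finder, robot gives the robot as it stands.
- The arm moves only by the tool servo_tool, never from a script. Its argument "steps" is a list that holds one entry, the list of rows, each a list of 7 numbers: the turn, a rotation vector about the tool's x, y, z each as a share of 180 degrees, from -1 to 1, then the shift along the tool's x, y, z each as a share of 250 mm, from -1 to 1, then the closure, from -1 (fully open) to 1 (shut). A call has 1 to 10 rows; each row shifts and turns the commanded pose from where the row before left it, along the tool's axes as they then stand; what a row does not reach is not made up. A row lasts 1/12 s, in which the tool goes at most 41.7 mm and 7.16 degrees, less where a joint would pass 70% of its speed; a pose out of reach is approached as far as the arm can. A call with a number of a shift or a turn outside -1 to 1 is refused whole. A call with a gripper value outside its range is refused whole. The fingers move at their own pace and stop on an object; "newtons" is the grip in N (left out, the last holds). Time passes only in rows, so rows that do not move let the fingers close. It gives the time, the measured TCP pose, the force, the opening and the grip force at its end, in the units of the state.
- sensors.get_obs(): the state, without advancing time (a new reading comes with each control period).
- cams.read_camera(name): name is "scene" or "top" or "wrist"; returns the picture (400x640x3 uint8, red, green, blue); there is no depth.
- cams.camera_info(name): a dict with "fx", "fy", "cx", "cy" (pixels), "R" (3x3) and "t" (3): a world point X has camera coordinates R X + t. Camera axes: x right, y down, z forward; pixel columns grow to the right and rows downward; lengths in mm; the calibration is good to about 2 mm. A picture is of the moment at which its call begins: read the wrist's pose just before it. camera_info takes no time and is no camera call; for the wrist camera it gives the pose at the moment of the call.
- job.close_job(): hands the job in; it is judged then, once.
Trained networks look in the newest picture that a camera, given by its name, has taken for a name from the list of things; names that differ only in an ending like _2 or _b are one class to them, and where a whole thing is asked for, a point or a joint stands for the part that bears it (a point fixed in the world has none). Each returns a list of dicts, best first, with "confidence" (0 to 1); they miss things now and then, are a little off and sometimes report something else, mostly with a low value. They report only what shows in the picture. A call takes as long as a camera call.
- finder.recognise(camera, name): "bbox" ([centre column, centre row, width, height] in pixels, round what is visible of it).
- finder.spot_point(camera, name): "uv" ([column, row] in pixels: a listed point, or the origin of a listed thing).
The state is a dict: "clock": time; "joint_pos": joint angles; "joint_vel": joint speeds; "joint_torque": joint torques, N m; "eef_pos": TCP position; "tcp_rot": TCP orientation; "contact_force": force on the tool from outside, world axes, zero at the start; "torque": the same for the moment, N m; "finger_gap": finger opening in mm; "grasp_force": force on a finger pad.
Only numpy, scipy, OpenCV 4.12 (cv2) and the standard library are available. Lean on these libraries where they do the work, as an engineer would, in place of code of your own. Each camera call takes 0.05 s, during which the arm holds its last target. There are 200 camera calls.

TASK

Pinch the latch on the dock's comb gate and slide the gate over to its open detent, then slide every filter blade lying on the bench nose first, fully home into a slot of its own. Slide the gate back until its latch catches behind the blades, and only then secure both captive screws: pull each one up against its spring until its thread catches, and drive it clockwise until it stops. Leave the bottle, beaker and jar on the bench where they stand.

Things in the scene. Friction and masses are not known exactly. Their poses are not given: they have to be found in the camera images.
- dock: white filter dock fixed on the bench; base 118 (x) x 360 (y) mm, top 12 mm above the bench, x -50..+68. Origin: its centre, on the bench; x from the open front (robot side) to the back wall, y left, z up. Three slots along x at y = +64, 0, -64 mm, 50 mm wide between rails 8 mm tall that begin with round noses at x = -19 mm; apron without rails before them. Comb gate across the front, x -64..-56
- slot1 (a point): left slot (+y): where a blade's origin lies when fully home (slot floor, 12 mm above the bench, dock x +5 mm). Axes as the dock's; blades go in along +x. A roof from 20 to 28 mm above the bench covers dock x +14..+68, so blades slide in level under it until the nose meets the back wall at x +60; the fin stays just in front of the roof, rear edge then at x -50, 6 mm before the shut gate's teeth
- slot2 (a point): the same point for the middle slot
- slot3 (a point): the same point for the right slot (-y)
- gate (a joint): slide of the steel comb gate, m. 0 = shut (start): its three 10 mm teeth (tops 24 mm above the bench) stand behind the slots' middles; the bar joining them is 11 mm high, below the slot floor. 0.032 = open, end stop: teeth moved to the dock's -y by half a slot pitch, leaving 54 mm gaps in line with the slots. Friction about 1.5 N
- latch (a joint): black latch tab of the gate's grip, m: 0 = out, 0.008 = fully pressed (stop). 4 N to start, 8 N fully pressed. Out at a detent it locks the gate; pressed over about 7 mm it frees it. Released in between it rides on a bar and snaps out at the next detent (gate 0 or 0.032)
- gate_grip (a point): middle of the gate's grip at the dock's right front corner, 50 mm above the bench, moving with the gate; axes as the dock's. Two upright plates 26 mm wide (y), tops 71 mm above the bench, on a carriage 26 mm high: grey fixed plate, outer face at +20 mm x; black latch tab, outer face at -20 mm x (-12 pressed). Pinch both together along x to press the latch; slide to -y to open
- pull_left (a joint): pull of the left captive screw, m: 0 = in, held by its spring (4 N at 0, 7 N at 0.010, 9 N at 0.017); 0.017 = most. It cannot be turned beyond about 0.3 rad until pulled 0.0095 or more. Turned over 0.6 rad there the thread carries it: it stays up, rising from about 0.009 to 0.012 as it is driven. Let go sooner, it snaps back in
- turn_left (a joint): clockwise turn (seen from above) of the left captive screw, rad: 0 at the start, 2.6 = driven to its stop. Once the thread carries it, it stays where left, so it can be driven in several grasps; takes about 0.1 N m
- head_left (a point): middle of the left screw's knurled round steel head, 34 mm across, 30 mm tall, axis vertical, at the dock's left end (dock x +43, y +150 mm); 63 mm above the bench when in, rising with the pull. Below it a thin neck and a collar 48 mm across, top 42 mm above the bench. A black line on top shows the turn
- pull_right (a joint): pull of the right captive screw, as the left
- turn_right (a joint): clockwise turn of the right captive screw, as the left
- head_right (a point): middle of the right screw's head, as the left, at dock x +43, y -150 mm
- blade1: flat steel filter blade 110 long (x) x 44 wide x 5 mm thick, glass window near the nose (+x end). On top an upright grey grip fin, 36 long (x), 12 thick (y), 40 mm tall, centred 25 mm behind (-x of) the plate's centre; fin top 45 mm above the underside. About 140 g. Origin: centre of the underside; x to the nose, z up. Lies flat on the bench, fin up. May be absent
- blade2: filter blade like blade1; may be absent
- blade3: filter blade like blade1; may be absent
- blade4: filter blade like blade1; may be absent
- amber_bottle: bystander: amber glass bottle, 72 mm across, 150 mm tall, behind the dock; origin at centre of its underside; leave alone
- beaker: bystander: open glass beaker, 72 mm across, 90 mm tall; origin at centre of its underside; leave alone
- jar: bystander: small white jar, 60 mm across, 70 mm tall; origin at centre of its underside; leave alone

How it is judged (in metres and radians):
On the way, in this order (a step that is already met when the one before it is completed fails the run):
1. the gate stands at its open detent with the latch out (value of joint gate above 0.029 m and value of joint latch below 0.003 m), for 0.2 s.
2. with the gate open, every blade present lies fully home in a slot (all of step 1 and x of blade1 in the frame of dock between -0.004 and 0.012 m and z of blade1 in the frame of dock between 0.008 and 0.016 m and y of blade1 in the frame of dock between -0.08 and 0.08 m and angle between the x axis of each of blade1, blade2, blade3, blade4 and the x axis of dock, either way round below 0.12 rad and angle between each of blade1, blade2, blade3, blade4's own z axis and vertical below 0.1 rad and x of blade2 in the frame of dock between -0.004 and 0.012 m and z of blade2 in the frame of dock between 0.008 and 0.016 m and y of blade2 in the frame of dock between -0.08 and 0.08 m and x of blade3 in the frame of dock between -0.004 and 0.012 m and z of blade3 in the frame of dock between 0.008 and 0.016 m and y of blade3 in the frame of dock between -0.08 and 0.08 m and x of blade4 in the frame of dock between -0.004 and 0.012 m and z of blade4 in the frame of dock between 0.008 and 0.016 m and y of blade4 in the frame of dock between -0.08 and 0.08 m), for 0.2 s.
3. the gate is shut again behind the blades with its latch caught, and neither screw has been driven yet (value of joint each of gate, latch below 0.003 m and x of blade1 in the frame of dock between -0.004 and 0.012 m and z of blade1 in the frame of dock between 0.008 and 0.016 m and y of blade1 in the frame of dock between -0.08 and 0.08 m and angle between the x axis of each of blade1, blade2, blade3, blade4 and the x axis of dock, either way round below 0.12 rad and angle between each of blade1, blade2, blade3, blade4's own z axis and vertical below 0.1 rad and x of blade2 in the frame of dock between -0.004 and 0.012 m and z of blade2 in the frame of dock between 0.008 and 0.016 m and y of blade2 in the frame of dock between -0.08 and 0.08 m and x of blade3 in the frame of dock between -0.004 and 0.012 m and z of blade3 in the frame of dock between 0.008 and 0.016 m and y of blade3 in the frame of dock between -0.08 and 0.08 m and x of blade4 in the frame of dock between -0.004 and 0.012 m and z of blade4 in the frame of dock between 0.008 and 0.016 m and y of blade4 in the frame of dock between -0.08 and 0.08 m and value of joint each of turn_left, turn_right below 0.6 rad), for 0.2 s.
At the end, for the whole second after the job is handed in: Gate shut and its latch out (3 mm); every blade present at rest, flat in a slot, within 9 mm of fully home (the shut gate leaves 6 mm of play); both screws held up by the thread (8 mm or more) and driven clockwise at least 2.3 of the 2.6 rad to the stop (value of joint each of gate, latch below 0.003 m and x of blade1 in the frame of dock between -0.004 and 0.012 m and z of blade1 in the frame of dock between 0.008 and 0.016 m and y of blade1 in the frame of dock between -0.08 and 0.08 m and angle between the x axis of each of blade1, blade2, blade3, blade4 and the x axis of dock, either way round below 0.12 rad and angle between each of blade1, blade2, blade3, blade4's own z axis and vertical below 0.1 rad and x of blade2 in the frame of dock between -0.004 and 0.012 m and z of blade2 in the frame of dock between 0.008 and 0.016 m and y of blade2 in the frame of dock between -0.08 and 0.08 m and x of blade3 in the frame of dock between -0.004 and 0.012 m and z of blade3 in the frame of dock between 0.008 and 0.016 m and y of blade3 in the frame of dock between -0.08 and 0.08 m and x of blade4 in the frame of dock between -0.004 and 0.012 m and z of blade4 in the frame of dock between 0.008 and 0.016 m and y of blade4 in the frame of dock between -0.08 and 0.08 m and value of joint each of turn_left, turn_right above 2.3 rad and value of joint each of pull_left, pull_right above 0.008 m and linear speed of each of blade1, blade2, blade3, blade4 below 0.02 m/s); the robot touches nothing.
It fails at once if the amber bottle is pushed from its place (40 mm) or tipped (distance of amber_bottle from where it was at the start of the episode above 0.04 m or angle between amber_bottle's own z axis and vertical above 0.5 rad).
It fails at once if the glass beaker is pushed from its place (40 mm) or tipped (distance of beaker from where it was at the start of the episode above 0.04 m or angle between beaker's own z axis and vertical above 0.5 rad).
It fails at once if the white jar is pushed from its place (40 mm) or tipped (distance of jar from where it was at the start of the episode above 0.04 m or angle between jar's own z axis and vertical above 0.5 rad).
Of blade1, blade2, blade3, blade4 only 2 to 3 are there at a start; the rules pass over those that are not, and their reading is None.
At some moment in a run one of blade1, blade2, blade3, blade4 may be knocked a few centimetres aside while the robot is not near it.
Once in a run the grip may slacken for a moment while it holds something.
It also fails if it takes over 210 s, if anything falls off the work surface, if the arm or the gripper's body presses on something with over 40 N, if the wrist force passes 120 N, or if a joint passes its speed limit or range.

## Working session

There is one attempt and no reset: what is moved stays moved. The work goes in short steps, Python scripts to look and compute and a tool call to move; the robot and the scene stay as the last step left them, time stands still between calls to the robot, and variables do not carry over. Pictures are saved under pics/ and viewed, at most 17 in all, crops included, and the job is handed in when it is done.

Besides the shell and the picture viewer there is one more tool, called after "Emit:" by a JSON object that holds its "name" and its "arguments". servo_tool: Moves the arm, as the interface text tells. Its arguments: {"type":"object","properties":{"steps":{"type":"array","items":{"type":"array","items":{"type":"array","items":{"type":"number","minimum":-1,"maximum":1}}}},"newtons":{"type":"number"}},"required":["steps"]}

```bash
ls; mkdir -p pics; cat > h.py <<'E'
import numpy as np, cv2
from cell import sensors, cams, job, finder, robot
from scipy.spatial.transform import Rotation as Ro
def ray(cam,uv):
    i=cams.camera_info(cam);R=np.array(i["R"]);t=np.array(i["t"])
    d=R.T@np.array([(uv[0]-i["cx"])/i["fx"],(uv[1]-i["cy"])/i["fy"],1.]);return -R.T@t,d
def at(cam,uv,z):
    o,d=ray(cam,uv);return o+d*(z-o[2])/d[2]
def px(cam,X):
    i=cams.camera_info(cam);c=np.array(i["R"])@np.array(X,float)+np.array(i["t"])
    return np.array([i["fx"]*c[0]/c[2]+i["cx"],i["fy"]*c[1]/c[2]+i["cy"]])
def save(cam,name,crop=None,s=1):
    im=cams.read_camera(cam)[:,:,::-1]
    if crop: im=im[crop[1]:crop[3],crop[0]:crop[2]]
    cv2.imwrite("pics/"+name,cv2.resize(im,None,fx=s,fy=s,interpolation=cv2.INTER_CUBIC))
E
python3 - <<'E'
from h import *
np.set_printoptions(precision=1,suppress=True)
save("top","t0.png");save("scene","s0.png")
o=sensors.get_obs();print(o)
for c in("top","scene"):
  for n,z in [("dock",0),("slot1",12),("slot2",12),("slot3",12),("gate_grip",50),("head_left",63),("head_right",63),("blade1",0),("amber_bottle",0),("beaker",0),("jar",0)]:
    for r in finder.spot_point(c,n)[:5]:
      if r["confidence"]>.2: print(c,n,round(r["confidence"],2),np.array(r["uv"]),at(c,r["uv"],z))
E
```

```text
pics
{'clock': 0.1, 'joint_pos': array([-1.4,  0.4,  0. ,  1.6, -0. ,  1.2, -0. ]), 'joint_vel': array([-0., -0.,  0., -0.,  0.,  0.,  0.]), 'joint_torque': array([  0. , -43.5,   1. , -25. ,   0. ,   0. ,  -0. ]), 'eef_pos': array([186.8, 621.9, 302.6]), 'tcp_rot': array([-3.1,  0. ,  2.8]), 'contact_force': array([ 0. , -0.7,  0.1]), 'torque': array([-0.,  0., -0.]), 'grasp_force': 0.0, 'finger_gap': 85.29273446651497}
top dock 0.93 [326.6 206.9] [579.2 -21.5   0. ]
top slot1 0.64 [351.5 208.7] [573.2 -82.6  12. ]
top slot1 0.36 [250.  134.5] [761.2 173.   12. ]
top slot2 0.64 [351.5 208.7] [573.2 -82.6  12. ]
top slot2 0.36 [250.  134.5] [761.2 173.   12. ]
top slot3 0.64 [351.5 208.7] [573.2 -82.6  12. ]
top slot3 0.36 [250.  134.5] [761.2 173.   12. ]
top gate_grip 0.61 [374.7 232.4] [ 511.3 -133.4   50. ]
top head_left 0.59 [269.  172.7] [650.5 117.5  63. ]
top head_right 0.5 [390.2 192.1] [ 606.  -170.1   63. ]
top blade1 0.78 [184.3 203.7] [584.8 331.    0. ]
top blade1 0.77 [439.1 276.3] [ 409.  -297.5    0. ]
top blade1 0.58 [203.5 270.7] [421.2 275.8   0. ]
top amber_bottl
[... 650 characters left out ...]
]
scene slot3 0.81 [321.8 226. ] [602.5 -22.8  12. ]
scene slot3 0.74 [349.  226.3] [593.4  51.3  12. ]
scene slot3 0.57 [305.6 221.5] [587.8 -70.8  12. ]
scene gate_grip 0.75 [295.2 194.7] [ 513.4 -114.3   50. ]
scene head_left 0.48 [378. 227.] [655.4 130.8  63. ]
scene head_right 0.74 [271.4 203. ] [ 584.8 -165.5   63. ]
scene blade1 0.67 [248.2 186.5] [ 408.4 -292.     0. ]
scene blade1 0.55 [457.7 238.1] [589.6 344.5   0. ]
scene blade1 0.54 [431.1 203.3] [426.5 282.2   0. ]
scene amber_bottle 0.54 [291.1 193.5] [ 430.6 -147.     0. ]
scene beaker 0.95 [262.7 265.2] [ 769.1 -145.     0. ]
scene beaker 0.43 [325.2 224.4] [577.5 -17.2   0. ]
scene jar 0.89 [322.7 270.4] [767.1   5.3   0. ]
```

View pics/t0.png

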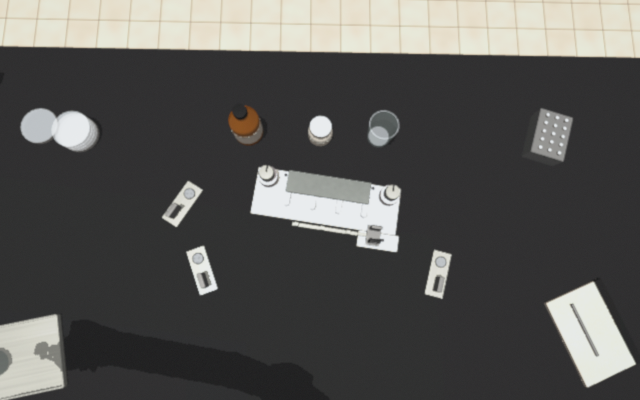

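View pics/s0.png

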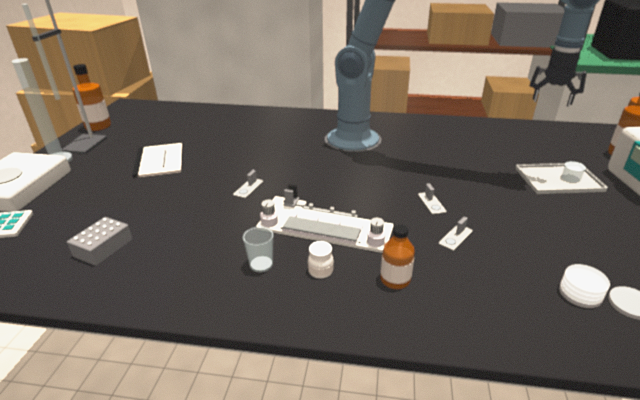

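The top view shows the dock in the middle (about 326,207) with its gate grip at (375,232) and screws at (269,173) and (391,193). Three blades lie at (183,204), (203,270) and (438,275). The scene view agrees.

```bash
cat >> h.py <<'E'
np.set_printoptions(precision=4,suppress=True)
def go(pos,yaw,o=None):
    """turn about tool z in shares (of 180deg) to reach yaw, then tool-axis shift shares (after the turn)"""
    o=o or sensors.get_obs();R0=Ro.from_euler("xyz",o["tcp_rot"]);R1=Ro.from_euler("xyz",[np.pi,0,yaw])
    rv=(R0.inv()*R1).as_rotvec()/np.pi
    sh=R1.inv().apply(np.array(pos)-o["eef_pos"])/250
    print("turn",rv,"shift",sh,"shift_mm",sh*250)
E
python3 - <<'E'
from h import *
o=sensors.get_obs();i=cams.camera_info("wrist");R=np.array(i["R"]);c=-R.T@np.array(i["t"])
T=Ro.from_euler("xyz",o["tcp_rot"])
print(o["tcp_rot"],robot.pinch_z,"cam in tool",T.inv().apply(c-o["eef_pos"]),"axis",T.inv().apply(R[2]),T.inv().apply(R[0]),i["fx"])
go([500,-30,380],1.417)
for n,a,b in[("A",(190,193),(175,210)),("B",(198,258),(205,281)),("C",(440,262),(438,284))]:
  p=at("top",a,5);q=at("top",b,25);d=p-q;print(n,p,q,np.arctan2(d[1],d[0]))
E
```

```text
[-3.1415 -0.      2.8499] 53.900000000000006 cam in tool [ 73.6841  -0.7993 -69.3169] axis [-0.295  -0.0006  0.9555] [-0.0018  1.      0.0001] 319.7579316663999
turn [-0.      0.      0.4561] shift [-2.3874  1.6373 -0.3046] shift_mm [-596.8622  409.3236  -76.1533]
A [610.8811 317.0845   5.    ] [565.2295 344.822   25.    ] -0.5459830835501552
B [451.4279 289.2515   5.    ] [397.2853 264.9459  25.    ] 0.4219540734144166
C [ 443.6135 -299.7302    5.    ] [ 391.1628 -286.5469   25.    ] -0.24624511231375473
```

Emit:
{"name": "servo_tool", "arguments": {"steps": [[[0,0,0.038,0,0,-0.03,-1],[0,0,0.038,0,0,-0.03,-1],[0,0,0.038,0,0,-0.03,-1],[0,0,0.038,0,0,-0.03,-1],[0,0,0.038,0,0,-0.03,-1],[0,0,0.038,0,0,-0.03,-1],[0,0,0.038,0,0,-0.03,-1],[0,0,0.038,0,0,-0.03,-1],[0,0,0.038,0,0,-0.03,-1],[0,0,0.038,0,0,-0.03,-1]]]}}

```text
clock: 2.03
eef_pos: [186.9, 622.5, 379.2]
tcp_rot: [-3.141, 0.0, 1.65]
contact_force: [0.3, -0.7, -0.4]
finger_gap: 85.4
grasp_force: 0.0
```

Emit:
{"name": "servo_tool", "arguments": {"steps": [[[0,0,0.038,0,0,0,-1],[0,0,0.038,0,0,0,-1],[0,0,0,-0.12,0.089,0,-1],[0,0,0,-0.12,0.089,0,-1],[0,0,0,-0.12,0.089,0,-1],[0,0,0,-0.12,0.089,0,-1],[0,0,0,-0.12,0.089,0,-1],[0,0,0,-0.12,0.089,0,-1],[0,0,0,-0.12,0.089,0,-1],[0,0,0,-0.12,0.089,0,-1]]]}}

```text
clock: 2.87
eef_pos: [326.8, 356.3, 379.0]
tcp_rot: [-3.142, -0.001, 1.417]
contact_force: [1.5, -0.5, 1.5]
finger_gap: 85.2
grasp_force: 0.0
```

Emit:
{"name": "servo_tool", "arguments": {"steps": [[[0,0,0,-0.12,0.089,0,-1],[0,0,0,-0.12,0.089,0,-1],[0,0,0,-0.12,0.089,0,-1],[0,0,0,-0.12,0.089,0,-1],[0,0,0,-0.12,0.089,0,-1],[0,0,0,-0.12,0.089,0,-1],[0,0,0,-0.12,0.089,0,-1],[0,0,0,-0.12,0.089,0,-1],[0,0,0,-0.12,0.089,0,-1],[0,0,0,-0.12,0.089,0,-1]]]}}

```text
clock: 3.7
eef_pos: [500.6, 25.7, 379.4]
tcp_rot: [3.141, -0.002, 1.417]
contact_force: [1.1, -0.1, -1.2]
finger_gap: 85.6
grasp_force: 0.0
```

```bash
python3 - <<'E'
from h import *
o=sensors.get_obs();print(o["clock"],o["eef_pos"],o["tcp_rot"],o["joint_pos"])
save("wrist","w0.png")
for n,z in [("dock",0),("gate_grip",50),("head_left",63),("head_right",63),("blade1",0)]:
    for r in finder.spot_point("wrist",n)[:5]:
      if r["confidence"]>.2: print(n,round(r["confidence"],2),np.array(r["uv"]),at("wrist",r["uv"],z))
for p in [(650,125,78),(606,-170,78)]: print(px("wrist",p))
E
```

```text
3.7 [500.6181  25.7415 379.3802] [ 3.1407 -0.0019  1.4175] [-0.9912  0.0115  0.8795  1.8882 -0.011   1.2447 -0.2616]
dock 0.59 [379.7 172.2] [589.2704 -26.1831   0.    ]
gate_grip 0.76 [338.6 265.3] [ 508.4822 -131.4515   50.    ]
gate_grip 0.59 [434.3  55.9] [655.886  118.3049  50.    ]
head_left 0.65 [436.6  55.2] [652.1921 121.715   63.    ]
head_right 0.58 [410.9 289.9] [ 602.1546 -171.9623   63.    ]
blade1 0.84 [294.9 342.3] [ 414.4355 -288.0774    0.    ]
[441.0689  53.9804]
[416.7935 295.5798]
```

View pics/w0.png

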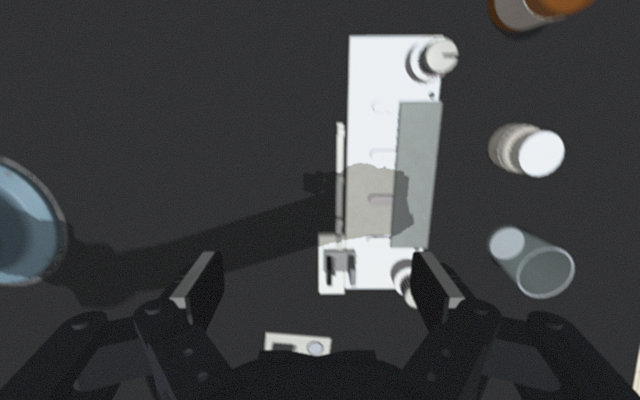

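The wrist picture shows the dock upright, with its front-left corner at (349,36), left screw top at (443,56), right screw partly hidden at (410,290), and the gate grip at (340,265).

```bash
python3 - <<'E'
from h import *
for n,u,z in [("FL -50,180",(349,36),12),("FR",(345,290),12),("roofFL 14",(401,102),28),("roofFR 14",(391,246),28),("roofBL",(442,101),28),("roofBR",(430,248),28),("headL top",(443,57),78),("noseR top",(374,106),20),("n2",(371,153),20),("n3",(369,199),20)]: print(n,at("wrist",u,z))
im=cv2.imread("pics/w0.png")[225:300,300:440]
cv2.imwrite("pics/w0c.png",cv2.resize(im,None,fx=5,fy=5,interpolation=cv2.INTER_CUBIC))
E
```

```text
FL -50,180 [562.7895 167.095   12.    ]
FR [ 511.994  -191.1249   12.    ]
roofFL 14 [616.4518  79.6915  28.    ]
roofFR 14 [ 586.9709 -117.9197   28.    ]
roofBL [667.624   73.0167  28.    ]
roofBR [ 642.5121 -129.7281   28.    ]
headL top [651.9224 121.6944  78.    ]
noseR top [583.6348  79.6255  20.    ]
n2 [573.5127  19.5039  20.    ]
n3 [564.0185 -44.8137  20.    ]
```

View pics/w0c.png

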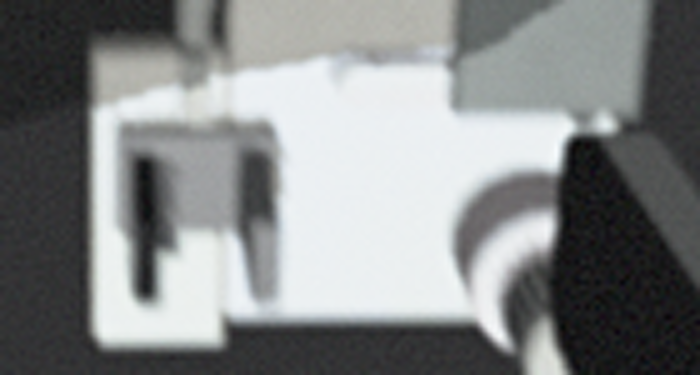

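```bash
cat >> h.py <<'E'
DY=-0.150;DO=np.array([587,-19.5,0.]);DR=Ro.from_euler("z",DY)
def d2w(p): return DO+DR.apply(np.array(p,float))
def w2d(p): return DR.inv().apply(np.array(p)-DO)
E
python3 - <<'E'
from h import *
for n,u,z in [("blk end",(329,285),71),("blk left",(327,283),71),("grey end",(353,285),71),("grey outer",(355.5,283),71),("carr top-left",(324,250),26),("carr top r",(355,250),26),("carriage bl",(324,271),26),("gg",(338.6,265.3),50)]: print(n,w2d(at("wrist",u,z)))
for r in finder.spot_point("wrist","head_right")[:1]:print(r)
print(w2d(at("wrist",(436.6,55.2),63)),w2d(at("wrist",(410.9,289.9),63)))
p=d2w([-57,-114,0]);print(p);p[2]=220;go(p,1.417+.004)
E
```

```text
blk end [ -76.2072 -133.8419   71.    ]
blk left [ -78.9267 -130.7477   71.    ]
grey end [ -43.8048 -133.9531   71.    ]
grey outer [ -40.5295 -130.8794   71.    ]
carr top-left [ -82.0603 -104.3859   26.    ]
carr top r [ -36.8743 -104.5383   26.    ]
carriage bl [ -81.9378 -138.9223   26.    ]
gg [ -62.1671 -115.9155   50.    ]
{'uv': [410.9, 289.9], 'confidence': 0.58}
[ 40.9521 153.3713  63.    ] [  37.7655 -146.5881   63.    ]
[ 513.6041 -123.7019    0.    ]
turn [-0.0002 -0.0002 -0.0001] shift [-0.5979  0.1466  0.6346] shift_mm [-149.4701   36.648   158.6622]
```

Emit:
{"name": "servo_tool", "arguments": {"steps": [[[0,0,0,-0.104,0.025,0.106,-1],[0,0,0,-0.104,0.025,0.106,-1],[0,0,0,-0.104,0.025,0.106,-1],[0,0,0,-0.104,0.025,0.106,-1],[0,0,0,-0.104,0.025,0.106,-1],[0,0,0,-0.104,0.025,0.106,-1],[0,0,0,0,0,0.08,-1],[0,0,0,0,0,0.08,-1],[0,0,0,0,0,0,-1]]]}}

```text
clock: 4.8
eef_pos: [510.6, -129.9, 175.7]
tcp_rot: [-3.133, -0.0, 1.419]
contact_force: [-1.3, 0.8, -1.1]
finger_gap: 85.3
grasp_force: 0.0
```

```bash
python3 - <<'E'
from h import *
o=sensors.get_obs();print(o["eef_pos"],w2d(o["eef_pos"]))
save("wrist","w1.png")
for n,z in [("gate_grip",50),("head_right",63),("blade1",0)]:
    for r in finder.spot_point("wrist",n)[:3]:
      if r["confidence"]>.2: print(n,round(r["confidence"],2),np.array(r["uv"]),w2d(at("wrist",r["uv"],z)))
E
```

```text
[ 510.5905 -129.9277  175.6973] [ -59.0494 -120.6062  175.6973]
gate_grip 0.7 [316.6 220. ] [ -55.5056 -125.1965   50.    ]
head_right 0.81 [473.9 266.2] [  48.9276 -153.507    63.    ]
blade1 0.82 [246.1 368.7] [-123.0681 -302.1775    0.    ]
```

View pics/w1.png

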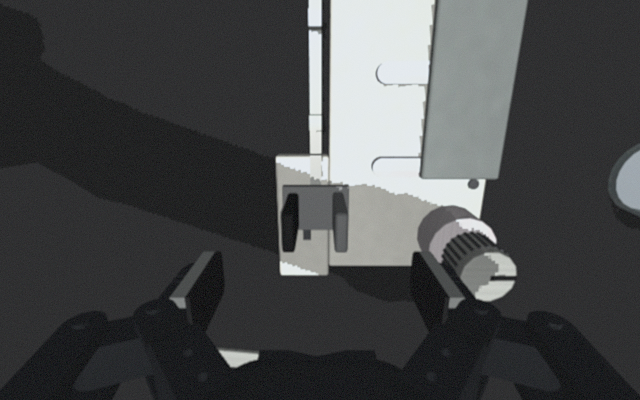

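The fingers straddle the grip plates (tops at about (290,225) and (341,225)) with clearance both sides. I'll descend and pinch.

Emit:
{"name": "servo_tool", "arguments": {"steps": [[[0,0,0,-0.004,0.01,0.096,-1],[0,0,0,0,0,0.096,-1],[0,0,0,0,0,0.096,-1],[0,0,0,0,0,0,-1],[0,0,0,0,0,0,1],[0,0,0,0,0,0,1],[0,0,0,0,0,0,1],[0,0,0,0,0,0,1],[0,0,0,0,0,0,1],[0,0,0,0,0,0,1]]], "newtons": 30}}

```text
clock: 5.83
eef_pos: [512.5, -133.6, 108.8]
tcp_rot: [-3.134, -0.002, 1.419]
contact_force: [-9.5, 0.9, 9.5]
finger_gap: 30.7
grasp_force: 31.4
```

Emit:
{"name": "servo_tool", "arguments": {"steps": [[[0,0,0,0,0,0,1],[0,0,0,0,0,0,1],[0,0,0,0,0,0,1],[0,0,0,0,0,0,1]]]}}

```text
clock: 6.17
eef_pos: [512.5, -133.6, 108.8]
tcp_rot: [-3.134, -0.002, 1.419]
contact_force: [-7.9, 1.9, 8.6]
finger_gap: 31.0
grasp_force: 31.5
```

Emit:
{"name": "servo_tool", "arguments": {"steps": [[[0,0,0,-0.02,0,0,1],[0,0,0,-0.02,0,0,1],[0,0,0,-0.02,0,0,1],[0,0,0,-0.02,0,0,1],[0,0,0,-0.02,0,0,1],[0,0,0,-0.02,0,0,1],[0,0,0,-0.016,0,0,1],[0,0,0,0,0,0,1],[0,0,0,0,0,0,1]]]}}

```text
clock: 6.92
eef_pos: [507.8, -165.4, 108.8]
tcp_rot: [-3.134, -0.005, 1.419]
contact_force: [-9.1, 5.3, 10.1]
finger_gap: 30.5
grasp_force: 29.3
```

Emit:
{"name": "servo_tool", "arguments": {"steps": [[[0,0,0,0,0,0,-1],[0,0,0,0,0,0,-1],[0,0,0,0,0,0,-1],[0,0,0,0,0,0,-1],[0,0,0,0,0,0,-1],[0,0,0,0,0,-0.1,-1],[0,0,0,0,0,-0.16,-1],[0,0,0,0,0,-0.16,-1],[0,0,0,0,0,-0.16,-1],[0,0,0,0,0,0,-1]]]}}

```text
clock: 7.75
eef_pos: [515.6, -170.3, 261.4]
tcp_rot: [3.125, -0.0, 1.416]
contact_force: [1.8, -0.5, 1.2]
finger_gap: 85.3
grasp_force: 0.0
```

```bash
python3 - <<'E'
from h import *
o=sensors.get_obs();print(o["eef_pos"],w2d(o["eef_pos"]),o["joint_pos"])
im=cams.read_camera("wrist")[:,:,::-1];cv2.imwrite("pics/w2.png",im)
for c in("wrist","top"):
  if c=="top": cams.read_camera(c)
  for n,z in [("gate_grip",50),("blade1",0)]:
    for r in finder.spot_point(c,n)[:4]:
      if r["confidence"]>.2: print(c,n,round(r["confidence"],2),np.array(r["uv"]),at(c,r["uv"],z),w2d(at(c,r["uv"],z)))
E
```

```text
[ 515.5741 -170.2504  261.3556] [ -48.096  -159.7314  261.3556] [-0.5708  0.3201  0.9586  1.9417 -0.3117  1.0171  0.3717]
wrist gate_grip 0.74 [300.1 178.4] [ 501.2705 -161.0381   50.    ] [ -63.6157 -152.76     50.    ]
wrist blade1 0.9 [246.2 285. ] [ 411.8099 -287.1123    0.    ] [-133.2315 -290.7874    0.    ]
top gate_grip 0.76 [387.2 235.5] [ 504.0883 -162.947    50.    ] [ -60.5443 -154.2264   50.    ]
top blade1 0.89 [201.5 269.9] [423.1189 280.7176   0.    ] [-206.9048  272.3564    0.    ]
top blade1 0.58 [183.7 203.5] [585.2515 332.5455   0.    ] [-54.3379 347.8311   0.    ]
```

View pics/w2.png

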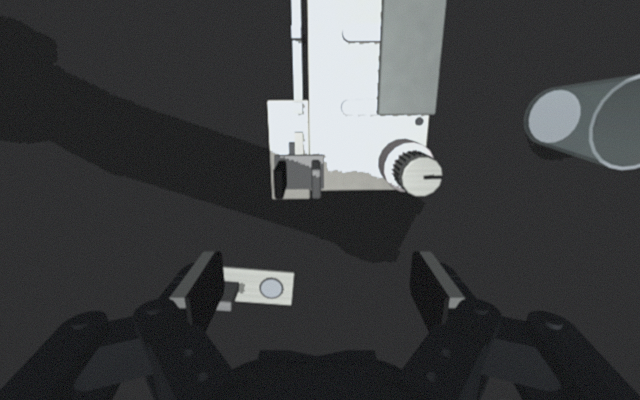

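The gate stands about 32 mm over, at its open end. The right-hand blade lies at pixel (250,287), nose to the right.

Emit:
{"name": "servo_tool", "arguments": {"steps": [[[0,0,0.039,0,0,0,-1],[0,0,0.039,0,0,0,-1],[0,0,0.039,0,0,0,-1],[0,0,0.039,0,0,0,-1],[0,0,0.039,0,0,0,-1],[0,0,0.039,0,0,0,-1],[0,0,0.039,0,0,0,-1],[0,0,0.039,0,0,0,-1],[0,0,0.039,0,0,0,-1],[0,0,0.039,0,0,0,-1]]]}}

```text
clock: 8.88
eef_pos: [509.6, -167.0, 251.4]
tcp_rot: [-3.141, 0.003, 0.186]
contact_force: [0.5, 0.3, -1.1]
finger_gap: 85.4
grasp_force: 0.0
```

Emit:
{"name": "servo_tool", "arguments": {"steps": [[[0,0,0.039,0,0,0,-1],[0,0,0.039,0,0,0,-1],[0,0,0.039,0,0,0,-1],[0,0,0,-0.068,0.108,0.049,-1],[0,0,0,-0.068,0.108,0.049,-1],[0,0,0,-0.068,0.108,0.049,-1],[0,0,0,-0.068,0.108,0.049,-1],[0,0,0,-0.068,0.108,0.049,-1],[0,0,0,0,0,0,-1]]]}}

```text
clock: 9.63
eef_pos: [395.0, -289.3, 189.0]
tcp_rot: [3.14, 0.007, -0.188]
contact_force: [-0.6, -0.6, 0.0]
finger_gap: 85.7
grasp_force: 0.0
```

```bash
cat >> h.py <<'E'
def blade(cam,expect,name):
    """find the white plate near expected world point; returns centre-line measure from plate contour at z=5"""
    im=cams.read_camera(cam);cv2.imwrite("pics/"+name,im[:,:,::-1])
    g=cv2.cvtColor(im,cv2.COLOR_RGB2HSV);m=((g[:,:,2]>120)&(g[:,:,1]<70)).astype(np.uint8)
    m=cv2.morphologyEx(m,cv2.MORPH_CLOSE,np.ones((15,15)))
    cs,_=cv2.findContours(m,cv2.RETR_EXTERNAL,cv2.CHAIN_APPROX_NONE)
    u=px(cam,expect);c=min((c for c in cs if cv2.contourArea(c)>150),key=lambda c:-cv2.pointPolygonTest(c,tuple(map(float,u)),True))
    w=np.array([at(cam,p[0],5)[:2] for p in c],np.float32);r=cv2.minAreaRect(w);b=cv2.boxPoints(r)
    e=b[1]-b[0],b[2]-b[1];l=max(e,key=np.linalg.norm);a=np.arctan2(l[1],l[0]);a=(a+np.pi/2)%np.pi-np.pi/2
    print("rect",r[0],r[1],"yaw",a);return r[0],a
E
python3 - <<'E'
from h import *
o=sensors.get_obs();print(o["eef_pos"],o["tcp_rot"],o["joint_pos"])
blade("wrist",(412,-287,5),"w3.png")
for r in finder.spot_point("wrist","blade1")[:2]: print(r,at("wrist",r["uv"],0))
E
```

```text
[ 394.9769 -289.297   189.0229] [ 3.1399  0.0074 -0.1878] [-0.4762  0.5234  1.243   2.1105 -0.6132  0.9513 -0.6473]
rect (419.2077331542969, -290.33538818359375) (43.912620544433594, 114.88552856445312) yaw -0.25191987
{'uv': [314.4, 162.3], 'confidence': 0.75} [ 424.7183 -289.4029    0.    ]
```

View pics/w3.png

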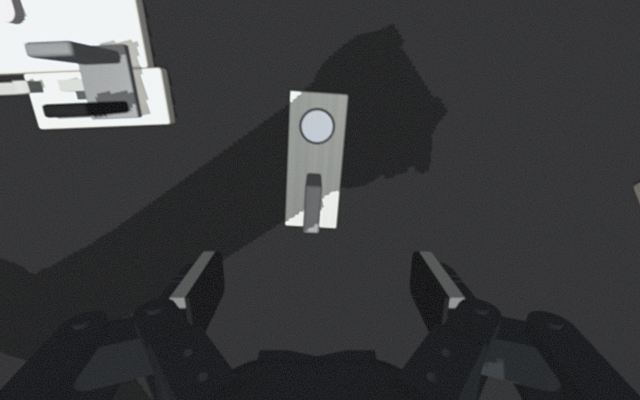

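The blade is at centre column about 317, nose up at row 92, and its fin top is near (312,205).

```bash
python3 - <<'E'
from h import *
go([398,-284.5,84],-0.252)
E
```

```text
turn [-0.0001  0.0011  0.0226] shift [-0.0117 -0.0035  0.4248] shift_mm [ -2.9208  -0.8806 106.1899]
```

Emit:
{"name": "servo_tool", "arguments": {"steps": [[[0,0,0.02,-0.012,-0.003,0.1,-1],[0,0,0,0,0,0.1,-1],[0,0,0,0,0,0.1,-1],[0,0,0,0,0,0.1,-1],[0,0,0,0,0,0.02,-1],[0,0,0,0,0,0,-1],[0,0,0,0,0,0,-1]]]}}

```text
clock: 10.32
eef_pos: [401.2, -283.9, 86.9]
tcp_rot: [3.141, 0.0, -0.237]
contact_force: [0.2, 0.1, -0.1]
finger_gap: 85.7
grasp_force: 0.0
```

```bash
python3 - <<'E'
from h import *
go([398,-284.5,84],-0.252)
E
```

```text
turn [0.0002 0.     0.0048] shift [-0.0118  0.0055  0.0118] shift_mm [-2.9482  1.3745  2.9468]
```

Emit:
{"name": "servo_tool", "arguments": {"steps": [[[0,0,0.005,-0.012,0.005,0.01,-1],[0,0,0,0,0,0,1],[0,0,0,0,0,0,1],[0,0,0,0,0,0,1],[0,0,0,0,0,0,1],[0,0,0,0,0,0,1],[0,0,0,0,0,0,1],[0,0,0,0,0,0,1],[0,0,0,0,0,0,1],[0,0,0,0,0,0,1]]], "newtons": 60}}

```text
clock: 11.15
eef_pos: [397.4, -285.0, 84.5]
tcp_rot: [3.141, -0.001, -0.254]
contact_force: [-0.3, 0.4, 4.1]
finger_gap: 11.2
grasp_force: 59.1
```

Emit:
{"name": "servo_tool", "arguments": {"steps": [[[0,0,0,0,0,-0.08,1],[0,0,0,0,0,-0.08,1],[0,0,0,0,0,-0.08,1],[0,0,0,0,0,0,1]]]}}

```text
clock: 11.48
eef_pos: [398.5, -285.7, 146.4]
tcp_rot: [3.141, -0.004, -0.254]
contact_force: [0.6, -0.4, -0.9]
finger_gap: 10.9
grasp_force: 58.6
```

```bash
python3 - <<'E'
from h import *
o=sensors.get_obs();print(o["finger_gap"],o["grasp_force"],o["eef_pos"],o["tcp_rot"],o["joint_pos"],w2d(o["eef_pos"]))
save("wrist","w4.png")
p=d2w([-90,-64,110]);print(p);go(p,DY)
E
```

```text
10.920144383028019 58.61830472946167 [ 398.4508 -285.7018  146.4497] [ 3.1405 -0.0045 -0.2542] [-0.4079  0.5833  1.1493  2.1367 -0.7147  0.8757 -0.6505] [-146.6513 -291.3891  146.4497]
[488.4466 -69.3319 110.    ]
turn [ 0.0001 -0.0009 -0.033 ] shift [ 0.2287 -0.9066  0.1404] shift_mm [  57.1767 -226.6552   35.1016]
```

View pics/w4.png

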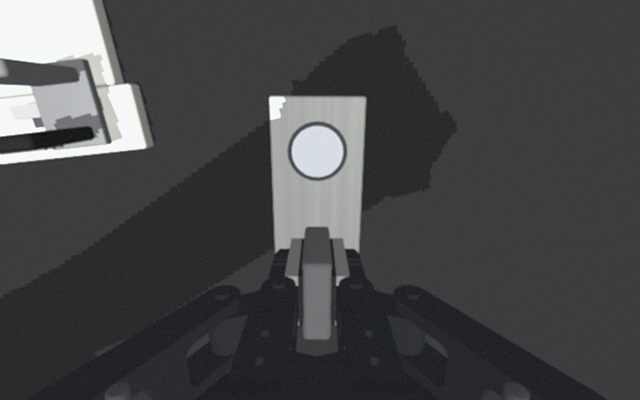

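The blade is held straight with the fin between the pads, its nose edge at row 97 (column 317).

```bash
python3 - <<'E'
from h import *
o=sensors.get_obs();T=Ro.from_euler("xyz",o["tcp_rot"])
for u in [(269,97),(366,97),(317.5,151)]: print(T.inv().apply(at("wrist",u,67)-o["eef_pos"]))
p=d2w([-105,-64,185]);go(p,DY)
E
```

```text
[ 76.3628 -20.1873  78.3075]
[76.2919 22.6213 78.3205]
[52.4244  1.1934 78.2477]
turn [ 0.0001 -0.0009 -0.033 ] shift [ 0.1687 -0.9066 -0.1596] shift_mm [  42.1767 -226.6552  -39.8984]
```

Emit:
{"name": "servo_tool", "arguments": {"steps": [[[0,0,-0.033,0,0,-0.08,1],[0,0,0,0,0,-0.08,1],[0,0,0,0.024,-0.13,0,1],[0,0,0,0.024,-0.13,0,1],[0,0,0,0.024,-0.13,0,1],[0,0,0,0.024,-0.13,0,1],[0,0,0,0.024,-0.13,0,1],[0,0,0,0.024,-0.13,0,1],[0,0,0,0.024,-0.126,0,1],[0,0,0,0,0,0,1]]]}}

```text
clock: 12.37
eef_pos: [474.7, -58.7, 182.2]
tcp_rot: [-3.139, 0.003, -0.138]
contact_force: [0.8, -1.0, -1.6]
finger_gap: 10.7
grasp_force: 63.0
```

Emit:
{"name": "servo_tool", "arguments": {"steps": [[[0,0,0,0,0,0,1],[0,0,0,0,0,0,1]]]}}

```text
clock: 12.53
eef_pos: [471.6, -66.9, 183.1]
tcp_rot: [3.141, 0.002, -0.15]
contact_force: [0.6, -0.7, -1.1]
finger_gap: 11.6
grasp_force: 63.0
```

```bash
python3 - <<'E'
from h import *
o=sensors.get_obs();print(o["joint_pos"],w2d(o["eef_pos"]),o["tcp_rot"])
save("wrist","w5.png")
go(d2w([-105,-64,110]),DY)
E
```

```text
[-1.0099  0.5476  1.2945  2.1464 -0.6624  0.9486 -1.0524] [-106.9811  -64.1323  183.101 ] [ 3.1405  0.0022 -0.1497]
turn [ 0.0003  0.0005 -0.0006] shift [ 0.008  -0.0041  0.2935] shift_mm [ 2.0048 -1.0131 73.3685]
```

View pics/w5.png

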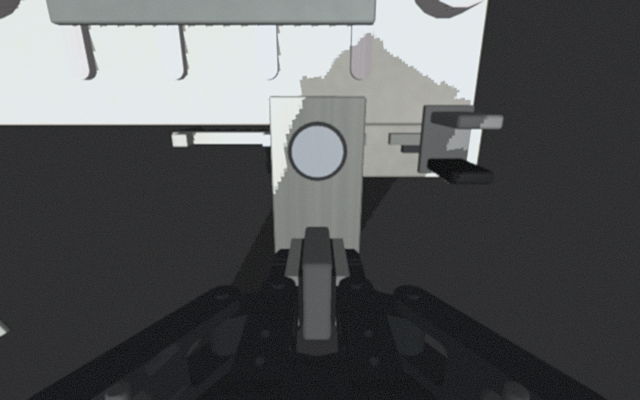

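The slot rail noses show at about columns 87, 177, 269 and 361 (row 78), the dock's front edge is level at row 124, and the gate is open at right.

```bash
python3 - <<'E'
from h import *
for u,z in [((87,79),20),((177,79),20),((269,79),20),((361,79),20),((20,124.5),12),((240,124.5),12),((475,124.5),12)]: print(w2d(at("wrist",u,z)))
print("blade nose mid",w2d(at("wrist",(317.5,97),104)))
E
```

```text
[-18.7031  90.6749  20.    ]
[-18.9206  29.1573  20.    ]
[-19.1431 -33.7653  20.    ]
[-19.3657 -96.7261  20.    ]
[-49.6154 152.1322  12.    ]
[-50.2118  -9.7913  12.    ]
[ -50.8499 -183.026    12.    ]
blade nose mid [-30.9395 -66.6234 104.    ]
```

Emit:
{"name": "servo_tool", "arguments": {"steps": [[[0,0,0,0.008,-0.006,0.09,1],[0,0,0,0,0,0.09,1],[0,0,0,0,0,0.09,1],[0,0,0,0,0,0.06,1],[0,0,0,0,0,0,1],[0,0,0,0,0,0,1]]]}}

```text
clock: 13.08
eef_pos: [473.6, -67.4, 101.2]
tcp_rot: [3.141, 0.002, -0.154]
contact_force: [-0.8, -0.7, -0.7]
finger_gap: 11.2
grasp_force: 63.0
```

```bash
python3 - <<'E'
from h import *
o=sensors.get_obs();print(w2d(o["eef_pos"]),o["tcp_rot"],o["contact_force"])
save("wrist","w6.png",(150,0,500,250),2)
E
```

```text
[-104.9576  -64.3318  101.2358] [ 3.1408  0.0019 -0.1539] [-0.8125 -0.7436 -0.6536]
```

View pics/w6.png

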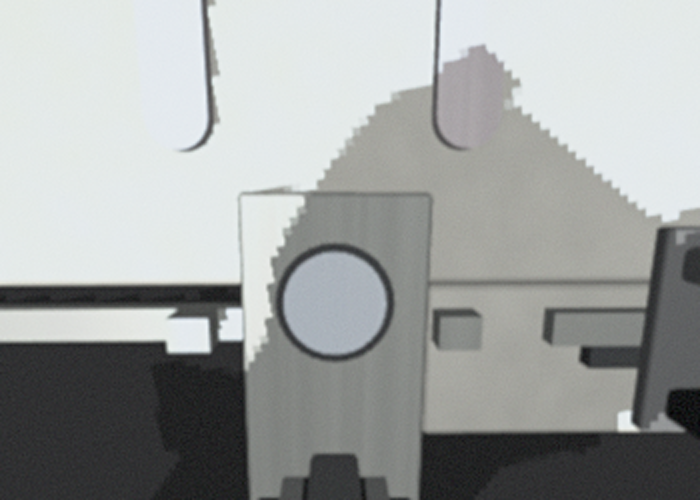

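The blade sits about 2.7 mm right of the slot middle (blade edges 240/431 against rail edges 212/434 in the crop). I'll correct that and slide in.

Emit:
{"name": "servo_tool", "arguments": {"steps": [[[0,0,0,0,-0.011,0,1],[0,0,0,0,0,0.013,1],[0,0,0,0,0,0,1],[0,0,0,0.04,0,0,1],[0,0,0,0.04,0,0,1],[0,0,0,0.04,0,0,1],[0,0,0,0.04,0,0,1],[0,0,0,0,0,0,1],[0,0,0,0,0,0,1]]]}}

```text
clock: 13.88
eef_pos: [516.0, -69.3, 98.5]
tcp_rot: [3.141, -0.001, -0.15]
contact_force: [-0.8, 0.4, -0.4]
finger_gap: 11.4
grasp_force: 63.0
```

```bash
python3 - <<'E'
from h import *
o=sensors.get_obs();print(w2d(o["eef_pos"]),o["tcp_rot"],o["contact_force"])
E
```

```text
[-62.7807 -59.8619  98.5087] [ 3.1409 -0.0007 -0.1498] [-0.8467  0.3838 -0.3738]
```

Emit:
{"name": "servo_tool", "arguments": {"steps": [[[0,0,0,0,0.006,0.002,1],[0,0,0,0.03,0,0,1],[0,0,0,0.03,0,0,1],[0,0,0,0.03,0,0,1],[0,0,0,0.03,0,0,1],[0,0,0,0.03,0,0,1],[0,0,0,0.02,0,0,1],[0,0,0,0,0,0,1],[0,0,0,0,0,0,1]]]}}

```text
clock: 14.63
eef_pos: [556.9, -77.0, 97.9]
tcp_rot: [3.141, 0.0, -0.15]
contact_force: [0.1, 0.5, -2.0]
finger_gap: 11.8
grasp_force: 63.0
```

```bash
python3 - <<'E'
from h import *
o=sensors.get_obs();print(w2d(o["eef_pos"]),o["tcp_rot"],o["contact_force"])
E
```

```text
[-21.1714 -61.35    97.855 ] [ 3.1414  0.0001 -0.1502] [ 0.0572  0.4915 -1.9973]
```

Emit:
{"name": "servo_tool", "arguments": {"steps": [[[0,0,0,0.014,0,0.002,1],[0,0,0,0.014,0,0,1],[0,0,0,0,0,0,1],[0,0,0,0,0,0,1]]]}}

```text
clock: 14.97
eef_pos: [561.3, -77.9, 96.9]
tcp_rot: [-3.141, 0.006, -0.15]
contact_force: [-4.8, 1.6, 3.8]
finger_gap: 11.1
grasp_force: 63.8
```

```bash
python3 - <<'E'
from h import *
o=sensors.get_obs();print(w2d(o["eef_pos"]),o["tcp_rot"],o["contact_force"])
E
```

```text
[-16.7005 -61.5399  96.898 ] [-3.1407  0.0056 -0.1503] [-4.75    1.6314  3.7684]
```

Emit:
{"name": "servo_tool", "arguments": {"steps": [[[0,0,0,0,0,0,0.2],[0,0,0,0,0,0,0.2],[0,0,0,0,0,0,0.2],[0,0,0,0,0,0,0.2],[0,0,0,0,0,-0.08,0.2],[0,0,0,0,0,-0.14,0.2],[0,0,0,0,0,-0.14,0.2],[0,0,0,0,0,-0.14,0.2],[0,0,0,0,0,0,-1]]]}}

```text
clock: 15.72
eef_pos: [567.7, -79.9, 229.4]
tcp_rot: [-3.141, -0.013, -0.151]
contact_force: [1.1, 0.3, 0.5]
finger_gap: 44.9
grasp_force: 0.0
```

```bash
sed -i 's/DY=-0.150;DO=np.array(\[587,-19.5,0.\])/DY=-0.153;DO=np.array([587.2,-18.3,0.])/' h.py; python3 - <<'E'
from h import *
o=sensors.get_obs();print(o["joint_pos"],o["eef_pos"],o["finger_gap"])
cams.read_camera("top");cams.read_camera("wrist")
for c in("wrist","top"):
    for r in finder.spot_point(c,"blade1")[:4]:
      if r["confidence"]>.2: print(c,round(r["confidence"],2),np.array(r["uv"]),at(c,r["uv"],0),w2d(at(c,r["uv"],12)))
go([400,272,200],0.42);go([400,272,200],0.42+np.pi)
E
```

```text
[-0.8534  0.6227  1.2157  1.8996 -0.6677  1.0879 -1.0901] [567.7145 -79.9113 229.3555] 44.921464097367114
wrist 0.84 [314.6 169.4] [575.8696 -78.273    0.    ] [  0.5746 -61.0819  12.    ]
wrist 0.65 [ 20.1 346.8] [425.7485 277.8038   0.    ] [-193.7322  254.4331   12.    ]
top 0.85 [204.4 270.2] [422.4205 273.7331   0.    ] [-206.9644  260.5754   12.    ]
top 0.68 [182.7 202.8] [586.9895 335.0979   0.    ] [-55.4339 345.3179  12.    ]
turn [-0.0003  0.0003 -0.1814] shift [-0.026  -1.5423  0.0865] shift_mm [  -6.4929 -385.5675   21.6178]
turn [0.0004 0.0003 0.8186] shift [0.026  1.5423 0.0865] shift_mm [  6.4929 385.5675  21.6178]
```

Emit:
{"name": "servo_tool", "arguments": {"steps": [[[0,0,-0.036,0,0,0,-1],[0,0,-0.036,0,0,0,-1],[0,0,-0.036,0,0,0,-1],[0,0,-0.036,0,0,0,-1],[0,0,-0.037,0,0,0,-1],[0,0,0,0,0,0,-1]]]}}

```text
clock: 16.42
eef_pos: [562.5, -77.6, 220.9]
tcp_rot: [-3.14, 0.002, 0.42]
contact_force: [0.2, -0.5, -0.1]
finger_gap: 85.2
grasp_force: 0.0
```

Emit:
{"name": "servo_tool", "arguments": {"steps": [[[0,0,0,-0.003,-0.154,0.009,-1],[0,0,0,-0.003,-0.154,0.009,-1],[0,0,0,-0.003,-0.154,0.009,-1],[0,0,0,-0.003,-0.154,0.009,-1],[0,0,0,-0.003,-0.154,0.009,-1],[0,0,0,-0.003,-0.154,0.009,-1],[0,0,0,-0.003,-0.154,0.009,-1],[0,0,0,-0.003,-0.154,0.009,-1],[0,0,0,-0.003,-0.154,0.009,-1],[0,0,0,-0.003,-0.154,0.009,-1]]]}}

```text
clock: 17.25
eef_pos: [398.5, 272.2, 198.9]
tcp_rot: [3.141, 0.001, 0.415]
contact_force: [1.1, 0.1, 0.4]
finger_gap: 85.7
grasp_force: 0.0
```

Emit:
{"name": "servo_tool", "arguments": {"steps": [[[0,0,0,0,0,0,-1],[0,0,0,0,0,0,-1]]]}}

```text
clock: 17.42
eef_pos: [398.3, 273.5, 198.7]
tcp_rot: [3.14, 0.002, 0.423]
contact_force: [-0.3, -0.6, -0.8]
finger_gap: 85.4
grasp_force: 0.0
```

```bash
python3 - <<'E'
from h import *
o=sensors.get_obs();print(o["eef_pos"],o["tcp_rot"],o["joint_pos"])
c,a=blade("wrist",(423,275,5),"w7.png")
for r in finder.spot_point("wrist","blade1")[:2]: print(r,at("wrist",r["uv"],0))
for k in (22.5,25): go([c[0]-k*np.cos(a),c[1]-k*np.sin(a),84],a)
E
```

```text
[398.3052 273.5358 198.7099] [3.1401 0.002  0.4231] [-1.7181  0.4484  1.2266  2.1204 -0.5305  0.9346 -1.3373]
rect (425.2720947265625, 276.27899169921875) (113.1020278930664, 44.289371490478516) yaw 0.34974694
{'uv': [318.9, 155.7], 'confidence': 0.62} [426.9604 277.7862   0.    ]
turn [0.0005 0.0003 0.0212] shift [0.0133 0.011  0.4611] shift_mm [  3.3299   2.7497 115.2657]
turn [0.0005 0.0003 0.0212] shift [0.0033 0.011  0.4611] shift_mm [  0.8299   2.7497 115.2657]
```

View pics/w7.png

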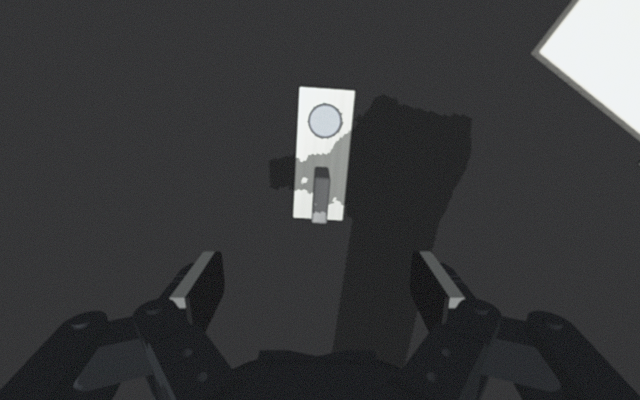

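The blade's nose is up at row 88, with the fin at (320,195), nearly in line with the tool.

Emit:
{"name": "servo_tool", "arguments": {"steps": [[[0,0,0.021,0.009,0.011,0.1,-1],[0,0,0,0,0,0.1,-1],[0,0,0,0,0,0.1,-1],[0,0,0,0,0,0.1,-1],[0,0,0,0,0,0.05,-1],[0,0,0,0,0,0,-1],[0,0,0,0,0,0,-1]]]}}

```text
clock: 18.1
eef_pos: [404.1, 266.9, 87.1]
tcp_rot: [3.14, 0.001, 0.348]
contact_force: [0.2, 0.3, -0.1]
finger_gap: 85.2
grasp_force: 0.0
```

```bash
python3 - <<'E'
from h import *
a=.35;go([425.27-23.5*np.cos(a),276.28-23.5*np.sin(a),84.3],a)
E
```

```text
turn [ 0.0005  0.0004 -0.0008] shift [-0.0017 -0.006   0.0113] shift_mm [-0.4126 -1.5052  2.8249]
```

Emit:
{"name": "servo_tool", "arguments": {"steps": [[[0,0,0,-0.002,-0.005,0.011,-1],[0,0,0,0,0,0,1],[0,0,0,0,0,0,1],[0,0,0,0,0,0,1],[0,0,0,0,0,0,1],[0,0,0,0,0,0,1],[0,0,0,0,0,0,1],[0,0,0,0,0,0,1],[0,0,0,0,0,0,1],[0,0,0,0,0,0,1]]]}}

```text
clock: 18.93
eef_pos: [402.8, 270.7, 85.0]
tcp_rot: [-3.141, -0.0, 0.353]
contact_force: [-1.5, 0.9, 4.1]
finger_gap: 11.1
grasp_force: 59.1
```

Emit:
{"name": "servo_tool", "arguments": {"steps": [[[0,0,0,0,0,-0.08,1],[0,0,0,0,0,-0.08,1],[0,0,0,0,0,-0.08,1],[0,0,0,0,0,0,1],[0,0,0,0,0,0,1]]]}}

```text
clock: 19.35
eef_pos: [402.7, 270.5, 144.9]
tcp_rot: [-3.141, -0.001, 0.352]
contact_force: [-0.1, -0.2, -1.5]
finger_gap: 10.7
grasp_force: 58.7
```

```bash
cat >> h.py <<'E'
def held(name,zplate):
    """held blade: nose edge and side edges from the white/grey plate in the wrist picture, in tool axes"""
    o=sensors.get_obs();T=Ro.from_euler("xyz",o["tcp_rot"]);im=cams.read_camera("wrist");cv2.imwrite("pics/"+name,im[:,:,::-1])
    g=cv2.cvtColor(im,cv2.COLOR_RGB2GRAY).astype(float)
    f=lambda p:T.inv().apply(at("wrist",p,zplate)-o["eef_pos"])
    c=np.abs(np.diff(g[180:215,230:400],axis=1)).mean(0);L=230+c[:75].argmax()+.5;R=230+95+c[95:].argmax()+.5
    r=np.abs(np.diff(g[60:118,290:340],axis=0)).mean(1);N=60+r.argmax()+.5
    print("cols",L,R,"nose row",N,"nose fwd",f((317,N))[0],"side y",f((L,197))[1],f((R,197))[1])
E
python3 - <<'E'
from h import *
o=sensors.get_obs();print(o["eef_pos"],o["tcp_rot"],o["finger_gap"],o["joint_pos"])
held("w8.png",o["eef_pos"][2]-84.3+5)
go(d2w([-105,0,140]),DY)
E
```

```text
[402.6939 270.5212 144.8999] [-3.1408 -0.0011  0.3525] 10.694631958831813 [-1.5939  0.5369  1.0988  2.1465 -0.6555  0.8452 -1.3064]
cols 271.5 360.5 nose row 88.5 nose fwd 78.19440581865518 side y -20.287283029843188 22.809922624729147
turn [0.0001 0.0003 0.1609] shift [0.4881 1.0275 0.0164] shift_mm [122.0129 256.8828   4.0919]
```

Emit:
{"name": "servo_tool", "arguments": {"steps": [[[0,0,0.039,0,0,0,1],[0,0,0.039,0,0,0,1],[0,0,0.039,0,0,0,1],[0,0,0.039,0,0,0,1],[0,0,0.005,0,0,0,1],[0,0,0,0,0,0,1]]]}}

```text
clock: 19.9
eef_pos: [401.8, 269.6, 143.3]
tcp_rot: [3.139, 0.001, -0.151]
contact_force: [-0.7, -0.6, -1.4]
finger_gap: 11.5
grasp_force: 58.6
```

Emit:
{"name": "servo_tool", "arguments": {"steps": [[[0,0,0,0.061,0.128,0.002,1],[0,0,0,0.061,0.128,0.002,1],[0,0,0,0.061,0.128,0.002,1],[0,0,0,0.061,0.128,0.002,1],[0,0,0,0.061,0.128,0.002,1],[0,0,0,0.061,0.128,0.002,1],[0,0,0,0.061,0.128,0.002,1],[0,0,0,0.061,0.128,0.002,1],[0,0,0,0,0,0,1],[0,0,0,0,0,0,1]]]}}

```text
clock: 20.73
eef_pos: [483.9, -4.9, 140.7]
tcp_rot: [3.141, -0.0, -0.159]
contact_force: [-0.7, 0.9, -0.6]
finger_gap: 10.7
grasp_force: 58.8
```

```bash
python3 - <<'E'
from h import *
o=sensors.get_obs();print(o["eef_pos"],o["tcp_rot"],o["finger_gap"],w2d(o["eef_pos"]),o["joint_pos"])
go(d2w([-105,1.2,101]),DY)
E
```

```text
[483.8797  -4.9287 140.6933] [ 3.1411 -0.0004 -0.1587] 10.741690551314427 [-104.1512   -2.5314  140.6933] [-1.0204  0.5842  1.1434  2.1513 -0.7198  0.8645 -1.1617]
turn [ 0.0001 -0.0001 -0.0018] shift [-0.0034 -0.0149  0.1588] shift_mm [-0.8488 -3.7314 39.6933]
```

Emit:
{"name": "servo_tool", "arguments": {"steps": [[[0,0,-0.002,-0.003,-0.015,0,1],[0,0,0,0,0,0.08,1],[0,0,0,0,0,0.079,1],[0,0,0,0,0,0,1],[0,0,0,0,0,0,1]]]}}

```text
clock: 21.15
eef_pos: [482.7, 4.9, 99.7]
tcp_rot: [-3.141, 0.003, -0.142]
contact_force: [1.2, -0.1, -1.7]
finger_gap: 11.3
grasp_force: 63.4
```

```bash
python3 - <<'E'
from h import *
o=sensors.get_obs();print(o["eef_pos"],o["tcp_rot"],o["finger_gap"],w2d(o["eef_pos"]),o["contact_force"])
save("wrist","w9.png",(150,0,500,250),2)
go(d2w([-105,1.2,98]),DY)
E
```

```text
[482.7331   4.9097  99.6926] [-3.1414  0.0031 -0.1421] 11.318639513991343 [-106.7838    7.0174   99.6926] [ 1.2309 -0.1096 -1.6885]
turn [-0.0001  0.0004  0.0033] shift [0.0041 0.0224 0.0092] shift_mm [1.0216 5.6001 2.3096]
```

View pics/w9.png

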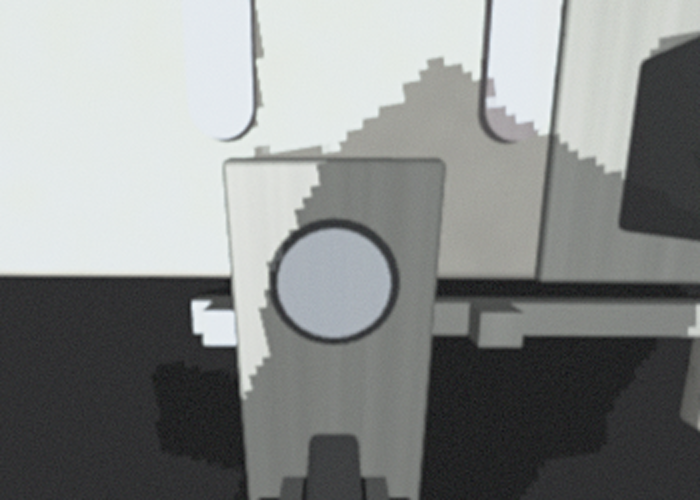

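The blade's nose has swung up in the grip: the plate widens toward the nose (218 px, against 191 px for the first blade), and I'm about 6 mm left of the slot. I'll back off, set the blade flat on the bench and regrasp.

Emit:
{"name": "servo_tool", "arguments": {"steps": [[[0,0,0,0,0,-0.08,1],[0,0,0,-0.1,0,0,1],[0,0,0,-0.1,0,0,1],[0,0,0,-0.08,0,0,1],[0,0,0,0,0,0,1],[0,0,0,0,0,0,1],[0,0,0,0,0,0,1]]]}}

```text
clock: 21.78
eef_pos: [415.8, 13.7, 121.4]
tcp_rot: [-3.141, -0.002, -0.145]
contact_force: [1.2, -0.1, -0.8]
finger_gap: 11.6
grasp_force: 63.4
```

```bash
python3 - <<'E'
from h import *
o=sensors.get_obs();print(o["eef_pos"],o["tcp_rot"],o["finger_gap"],w2d(o["eef_pos"]),o["contact_force"])
held("w10.png",o["eef_pos"][2]-80)
go(d2w([-170,1.2,91]),DY)
E
```

```text
[415.7609  13.7428 121.4015] [-3.1407 -0.0023 -0.1449] 11.559963799651337 [-174.3199    5.5405  121.4015] [ 1.1789 -0.1476 -0.8178]
cols 269.5 363.5 nose row 78.5 nose fwd 84.47887552892051 side y -21.90513929209112 24.12222488970132
turn [-0.0001 -0.0008  0.0025] shift [0.0155 0.0166 0.1219] shift_mm [ 3.8777  4.1378 30.4691]
```

Emit:
{"name": "servo_tool", "arguments": {"steps": [[[0,0,0,0,0,0.05,1],[0,0,0,0,0,0.05,1],[0,0,0,0,0,0.02,1],[0,0,0,0,0,0,1],[0,0,0,0,0,0,0.2],[0,0,0,0,0,0,0.2],[0,0,0,0,0,0,0.2],[0,0,0,0,0,0,0.2],[0,0,0,0,0,0,0.2],[0,0,0,0,0,0,0.2]]]}}

```text
clock: 22.67
eef_pos: [414.8, 12.8, 91.1]
tcp_rot: [-3.141, -0.0, -0.147]
contact_force: [-0.7, 0.2, -0.3]
finger_gap: 34.2
grasp_force: 0.0
```

```bash
python3 - <<'E'
from h import *
o=sensors.get_obs();print(o["eef_pos"],o["tcp_rot"],o["finger_gap"],o["contact_force"])
held("w11.png",5)
f=finder.spot_point("wrist","blade1");print(f[:2], at("wrist",f[0]["uv"],0) if f else 0)
T=Ro.from_euler("xyz",o["tcp_rot"])
if f: print(T.inv().apply(at("wrist",f[0]["uv"],0)-o["eef_pos"]))
E
```

```text
[414.7797  12.7715  91.0962] [-3.1413 -0.0005 -0.1472] 34.1806765504673 [-0.6692  0.2083 -0.2556]
cols 275.5 360.5 nose row 76.5 nose fwd 85.07604097378656 side y -20.031453978217307 23.232727289233072
[{'uv': [318.0, 186.3], 'confidence': 0.61}] [445.9274   6.5176   0.    ]
[31.6844  1.6422 91.111 ]
```

Emit:
{"name": "servo_tool", "arguments": {"steps": [[[0,0,0,0.03,0.004,0.028,0.2],[0,0,0,0,0,0,0.2],[0,0,0,0,0,0,0.2],[0,0,0,0,0,0,1],[0,0,0,0,0,0,1],[0,0,0,0,0,0,1],[0,0,0,0,0,0,1],[0,0,0,0,0,0,1],[0,0,0,0,0,0,1],[0,0,0,0,0,0,1]]], "newtons": 80}}

```text
clock: 23.6
eef_pos: [421.7, 10.6, 84.1]
tcp_rot: [-3.141, 0.001, -0.147]
contact_force: [-1.4, 0.9, 5.3]
finger_gap: 11.1
grasp_force: 78.6
```

Emit:
{"name": "servo_tool", "arguments": {"steps": [[[0,0,0,0,0,-0.06,1],[0,0,0,0,0,-0.04,1],[0,0,0,0,0,0,1],[0,0,0,0,0,0,1],[0,0,0,0,0,0,1],[0,0,0,0,0,0,1]]]}}

```text
clock: 24.1
eef_pos: [421.3, 10.7, 108.3]
tcp_rot: [3.141, 0.001, -0.147]
contact_force: [-0.2, 0.4, 0.1]
finger_gap: 10.7
grasp_force: 78.1
```

```bash
python3 - <<'E'
from h import *
o=sensors.get_obs();print(o["eef_pos"],o["tcp_rot"],o["finger_gap"],w2d(o["eef_pos"]))
held("w12.png",o["eef_pos"][2]-79.5)
go(d2w([-106,1.2,101]),DY)
E
```

```text
[421.2848  10.7322 108.2566] [ 3.1412  0.0012 -0.147 ] 10.737875223891571 [-168.4017    3.407   108.2566]
cols 271.5 361.5 nose row 91.5 nose fwd 78.60007632788653 side y -21.004189374854537 22.877687565939716
turn [0.0001 0.0004 0.0019] shift [0.2494 0.0086 0.0292] shift_mm [62.338   2.1525  7.3074]
```

Emit:
{"name": "servo_tool", "arguments": {"steps": [[[0,0,0.002,0.08,0.008,0,1],[0,0,0,0.08,0,0,1],[0,0,0,0.08,0,0,1],[0,0,0,0.008,0,0.03,1],[0,0,0,0,0,0,1],[0,0,0,0,0,0,1],[0,0,0,0,0,0,1],[0,0,0,0,0,0,1]]]}}

```text
clock: 24.82
eef_pos: [481.5, -0.6, 101.0]
tcp_rot: [-3.141, 0.002, -0.154]
contact_force: [-0.6, -0.3, -1.6]
finger_gap: 10.8
grasp_force: 78.1
```

```bash
cat >> h.py <<'E'
def edges(name,nosefwd=78):
    """columns of strong vertical edges: plate (rows 105-120) and rail/tooth edges (rows 40-70)"""
    im=cams.read_camera("wrist");cv2.imwrite("pics/"+name,im[:,:,::-1]);g=cv2.cvtColor(im,cv2.COLOR_RGB2GRAY).astype(float)
    for a,b in((40,60),(108,120)):
        d=np.abs(np.diff(g[a:b,200:450],axis=1));d=np.median(d,axis=0)
        print((a,b),[(200+k,int(d[k])) for k in range(1,248) if d[k]>8 and d[k]>=d[k-1] and d[k]>=d[k+1]])
E
python3 - <<'E'
from h import *
o=sensors.get_obs();print(o["eef_pos"],o["tcp_rot"],o["finger_gap"],w2d(o["eef_pos"]))
held("w13.png",o["eef_pos"][2]-79.5);edges("w14.png")
go(d2w([-106,1.2,98]),DY)
E
```

```text
[481.4673  -0.6322 101.0015] [-3.1415  0.0018 -0.1539] 10.787143464936474 [-107.1902    1.3474  101.0015]
cols 271.5 361.5 nose row 93.5 nose fwd 78.0283144283293 side y -21.203449850122958 22.71109043588135
(40, 60) [(261, 70), (263, 47), (373, 37), (376, 41), (394, 19), (409, 69), (412, 43)]
(108, 120) [(267, 36), (269, 32), (298, 48), (362, 13), (364, 26), (404, 45), (407, 21), (444, 10)]
turn [-0.0001  0.0003 -0.0002] shift [0.0026 0.0013 0.0132] shift_mm [0.6399 0.3348 3.2909]
```

Emit:
{"name": "servo_tool", "arguments": {"steps": [[[0,0,0,0,0.003,0.013,1],[0,0,0,0,0,0,1],[0,0,0,0.04,0,0,1],[0,0,0,0.04,0,0,1],[0,0,0,0.04,0,0,1],[0,0,0,0.04,0,0,1],[0,0,0,0,0,0,1],[0,0,0,0,0,0,1],[0,0,0,0,0,0,1]]]}}

```text
clock: 25.67
eef_pos: [522.1, -7.9, 97.9]
tcp_rot: [3.141, 0.001, -0.154]
contact_force: [0.1, -0.6, -1.8]
finger_gap: 10.7
grasp_force: 77.9
```

```bash
python3 - <<'E'
from h import *
o=sensors.get_obs();print(o["tcp_rot"],o["finger_gap"],w2d(o["eef_pos"]),o["contact_force"])
go(d2w([-18,1.2,97.5]),DY)
E
```

```text
[ 3.1413  0.0008 -0.1539] 10.720537956917495 [-65.9386   0.4052  97.9326] [ 0.0852 -0.5715 -1.8345]
turn [ 0.0001  0.0003 -0.0003] shift [ 0.1918 -0.0032  0.0017] shift_mm [47.9386 -0.7948  0.4326]
```

Emit:
{"name": "servo_tool", "arguments": {"steps": [[[0,0,0,0.03,0,0.001,1],[0,0,0,0.03,0,0,1],[0,0,0,0.03,0,0,1],[0,0,0,0.03,0,0,1],[0,0,0,0.03,0,0,1],[0,0,0,0.025,0,0,1],[0,0,0,0.015,0,0,1],[0,0,0,0.012,0,0,1],[0,0,0,0,0,0,1],[0,0,0,0,0,0,1]]]}}

```text
clock: 26.5
eef_pos: [569.3, -15.1, 96.7]
tcp_rot: [-3.141, 0.008, -0.153]
contact_force: [-4.3, 1.2, 1.1]
finger_gap: 10.9
grasp_force: 78.6
```

```bash
python3 - <<'E'
from h import *
o=sensors.get_obs();print(o["tcp_rot"],o["finger_gap"],w2d(o["eef_pos"]),o["contact_force"])
E
```

```text
[-3.1409  0.0079 -0.1533] 10.922240417315939 [-18.2138   0.4418  96.7474] [-4.2689  1.2486  1.0784]
```

Home against the wall. I'll release, lift, and go to the last blade.

Emit:
{"name": "servo_tool", "arguments": {"steps": [[[0,0,0,0,0,0,0.2],[0,0,0,0,0,0,0.2],[0,0,0,0,0,0,0.2],[0,0,0,0,0,0,0.2],[0,0,0,0,0,-0.08,0.2],[0,0,0,0,0,-0.14,0.2],[0,0,0,0,0,-0.14,0.2],[0,0,0,0,0,-0.14,0.2],[0,0,0,0,0,0,-1],[0,0,0,0,0,0,-1]]]}}

```text
clock: 27.33
eef_pos: [574.1, -15.6, 225.6]
tcp_rot: [-3.14, -0.006, -0.154]
contact_force: [-0.3, 1.1, 0.3]
finger_gap: 57.2
grasp_force: 0.0
```

```bash
python3 - <<'E'
from h import *
o=sensors.get_obs();print(o["joint_pos"],o["eef_pos"],o["finger_gap"])
save("top","t1.png");cams.read_camera("wrist")
for c in("wrist","top"):
    for r in finder.spot_point(c,"blade1")[:4]:
      if r["confidence"]>.2: print(c,round(r["confidence"],2),np.array(r["uv"]),at(c,r["uv"],0),w2d(at(c,r["uv"],12)))
go([565,340,200],-.55)
E
```

```text
[-0.9402  0.6055  1.1745  1.8952 -0.6412  1.0761 -1.2275] [574.1405 -15.6374 225.6001] 57.20291453488629
wrist 0.94 [315.3 164.6] [587.4644 -17.0235   0.    ] [ 2.5482  1.2468 12.    ]
wrist 0.79 [384.4 166.1] [576.1867 -80.0373   0.    ] [  1.0694 -60.1099  12.    ]
top 0.71 [350.  205.1] [584.1486 -80.1055   0.    ] [  4.3412 -60.7415  12.    ]
turn [0.0003 0.0008 0.1263] shift [-0.7635 -1.1972  0.0857] shift_mm [-190.8788 -299.2944   21.431 ]
```

Emit:
{"name": "servo_tool", "arguments": {"steps": [[[0,0,0.032,0,0,0,-1],[0,0,0.032,0,0,0,-1],[0,0,0.032,0,0,0,-1],[0,0,0.03,0,0,0,-1],[0,0,0,0,0,0,-1]]]}}

```text
clock: 27.95
eef_pos: [571.3, -15.1, 221.1]
tcp_rot: [3.139, 0.002, -0.551]
contact_force: [0.7, -0.1, 0.3]
finger_gap: 85.2
grasp_force: 0.0
```

Emit:
{"name": "servo_tool", "arguments": {"steps": [[[0,0,0,-0.076,-0.12,0.009,-1],[0,0,0,-0.076,-0.12,0.009,-1],[0,0,0,-0.076,-0.12,0.009,-1],[0,0,0,-0.076,-0.12,0.009,-1],[0,0,0,-0.076,-0.12,0.009,-1],[0,0,0,-0.076,-0.12,0.009,-1],[0,0,0,-0.076,-0.12,0.009,-1],[0,0,0,-0.076,-0.12,0.009,-1],[0,0,0,-0.076,-0.12,0.009,-1],[0,0,0,-0.076,-0.12,0.009,-1]]]}}

```text
clock: 28.78
eef_pos: [565.9, 341.4, 198.9]
tcp_rot: [3.14, 0.001, -0.547]
contact_force: [0.3, 0.7, -0.0]
finger_gap: 85.2
grasp_force: 0.0
```

Emit:
{"name": "servo_tool", "arguments": {"steps": [[[0,0,0,0,0,0,-1],[0,0,0,0,0,0,-1],[0,0,0,0,0,0,-1],[0,0,0,0,0,0,-1]]]}}

```text
clock: 29.12
eef_pos: [567.0, 337.5, 200.0]
tcp_rot: [3.14, -0.0, -0.551]
contact_force: [0.2, -0.7, -0.1]
finger_gap: 85.6
grasp_force: 0.0
```

```bash
python3 - <<'E'
from h import *
o=sensors.get_obs();print(o["eef_pos"],o["tcp_rot"],o["joint_pos"])
c,a=blade("wrist",(588,332,5),"w15.png")
for r in finder.spot_point("wrist","blade1")[:2]: print(r,at("wrist",r["uv"],0))
go([c[0]-23*np.cos(a),c[1]-23*np.sin(a),84.3],a)
E
```

```text
[566.9604 337.5209 200.0154] [ 3.1402 -0.0003 -0.5514] [-1.3814  0.8554  1.1779  1.6922 -0.8456  1.1963 -2.1038]
rect (606.5376586914062, 353.5546875) (44.70255661010742, 114.20259094238281) yaw -0.64348805
{'uv': [277.9, 157.8], 'confidence': 0.84} [607.4329 350.8903   0.    ]
turn [ 0.0002 -0.0001  0.029 ] shift [-0.0048 -0.1461  0.4646] shift_mm [ -1.2083 -36.5298 116.1468]
```

Emit:
{"name": "servo_tool", "arguments": {"steps": [[[0,0,0.029,0.003,-0.073,0,-1],[0,0,0,0,-0.073,0,-1],[0,0,0,0,0,0.1,-1],[0,0,0,0,0,0.1,-1],[0,0,0,0,0,0.05,-1],[0,0,0,0,0,0,-1],[0,0,0,0,0,0,-1],[0,0,0,0,0,0,-1]]]}}

```text
clock: 29.88
eef_pos: [588.8, 368.9, 139.4]
tcp_rot: [-3.14, -0.001, -0.642]
contact_force: [0.2, -0.1, 0.6]
finger_gap: 85.7
grasp_force: 0.0
```

```bash
python3 - <<'E'
from h import *
o=sensors.get_obs();print(o["eef_pos"],o["tcp_rot"])
c,a=blade("wrist",(606,353,5),"w16.png")
go([c[0]-21*np.cos(a),c[1]-21*np.sin(a),84.3],a)
c=(606.54,353.55);a=-.643
go([c[0]-21*np.cos(a),c[1]-21*np.sin(a),84.3],a)
E
```

```text
[588.8106 368.9292 139.399 ] [-3.14   -0.0013 -0.6416]
rect (603.9805908203125, 356.0679931640625) (45.195343017578125, 120.77483367919922) yaw -0.642587
turn [-0.0008 -0.0005  0.0004] shift [-0.0045  0.0061  0.2222] shift_mm [-1.1323  1.5321 55.5527]
turn [-0.0008 -0.0005  0.0005] shift [0.0097 0.008  0.2222] shift_mm [ 2.4264  2.0044 55.5527]
```

View pics/w16.png

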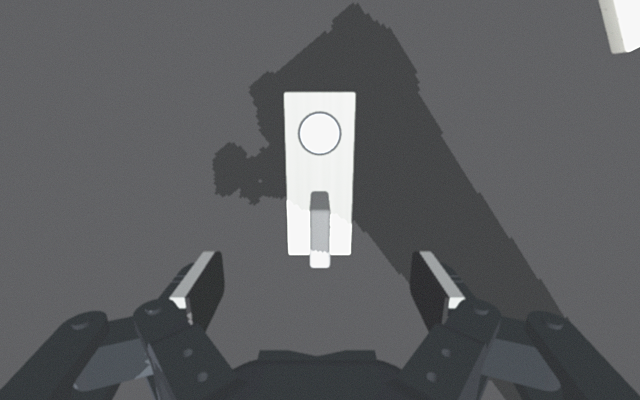

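The blade is centred between the fingers (nose row 92, fin at (320,230)), and the lighting is brighter now.

Emit:
{"name": "servo_tool", "arguments": {"steps": [[[0,0,0,0.012,0.007,0.1,-1],[0,0,0,0,0,0.1,-1],[0,0,0,0,0,0.022,-1],[0,0,0,0,0,0,-1],[0,0,0,0,0,0,-1],[0,0,0,0,0,0,1],[0,0,0,0,0,0,1],[0,0,0,0,0,0,1],[0,0,0,0,0,0,1],[0,0,0,0,0,0,1]]]}}

```text
clock: 30.77
eef_pos: [589.4, 366.5, 83.0]
tcp_rot: [-3.141, -0.0, -0.64]
contact_force: [-1.0, -0.2, 0.3]
finger_gap: 25.7
grasp_force: 0.0
```

Emit:
{"name": "servo_tool", "arguments": {"steps": [[[0,0,0,0,0,0,1],[0,0,0,0,0,0,1],[0,0,0,0,0,0,1],[0,0,0,0,0,0,1],[0,0,0,0,0,-0.08,1],[0,0,0,0,0,-0.08,1],[0,0,0,0,0,-0.08,1],[0,0,0,0,0,0,1],[0,0,0,0,0,0,1],[0,0,0,0,0,0,1]]]}}

```text
clock: 31.6
eef_pos: [589.1, 366.5, 143.0]
tcp_rot: [-3.141, 0.0, -0.641]
contact_force: [-0.3, 0.4, -1.6]
finger_gap: 10.9
grasp_force: 78.0
```

```bash
python3 - <<'E'
from h import *
o=sensors.get_obs();print(o["eef_pos"],o["tcp_rot"],o["finger_gap"])
held("w17.png",o["eef_pos"][2]-79.5)
go(d2w([-140,65,145]),DY)
E
```

```text
[589.0992 366.467  143.0298] [-3.141   0.0004 -0.6405] 10.886647545977864
cols 271.5 361.5 nose row 93.5 nose fwd 77.63166983183928 side y -21.261134397428844 22.322666964255035
turn [ 0.0001  0.0004 -0.1552] shift [-0.3311  1.2618 -0.0118] shift_mm [-82.7734 315.4392  -2.95  ]
```

Emit:
{"name": "servo_tool", "arguments": {"steps": [[[0,0,-0.039,0,0,0,1],[0,0,-0.039,0,0,0,1],[0,0,-0.039,0,0,0,1],[0,0,-0.038,0,0,0,1],[0,0,0,0,0,0,1]]]}}

```text
clock: 32.07
eef_pos: [588.5, 366.1, 141.4]
tcp_rot: [3.141, 0.002, -0.152]
contact_force: [-0.2, -0.6, -1.3]
finger_gap: 10.9
grasp_force: 78.0
```

Emit:
{"name": "servo_tool", "arguments": {"steps": [[[0,0,0,-0.033,0.126,0,1],[0,0,0,-0.033,0.126,0,1],[0,0,0,-0.033,0.126,0,1],[0,0,0,-0.033,0.126,0,1],[0,0,0,-0.033,0.126,0,1],[0,0,0,-0.033,0.126,0,1],[0,0,0,-0.033,0.126,0,1],[0,0,0,-0.033,0.126,0,1],[0,0,0,-0.033,0.126,0,1],[0,0,0,-0.033,0.126,0,1]]]}}

```text
clock: 32.9
eef_pos: [458.2, 66.4, 142.0]
tcp_rot: [3.141, 0.001, -0.157]
contact_force: [-0.2, -0.2, -0.8]
finger_gap: 11.0
grasp_force: 78.0
```

Emit:
{"name": "servo_tool", "arguments": {"steps": [[[0,0,0,0,0,0,1],[0,0,0,0,0,0,1],[0,0,0,0,0,0,1],[0,0,0,0,0,0,1]]]}}

```text
clock: 33.23
eef_pos: [460.2, 69.0, 142.4]
tcp_rot: [-3.141, -0.001, -0.153]
contact_force: [0.3, 1.4, -2.6]
finger_gap: 11.0
grasp_force: 78.2
```

```bash
python3 - <<'E'
from h import *
o=sensors.get_obs();print(o["eef_pos"],o["tcp_rot"],o["finger_gap"],w2d(o["eef_pos"]))
held("w18.png",o["eef_pos"][2]-79.5)
go(d2w([-106,65.2,101]),DY)
E
```

```text
[460.2461  69.0107 142.3822] [-3.1413 -0.0005 -0.1526] 11.018036207219145 [-138.7774   66.9425  142.3822]
cols 271.5 361.5 nose row 76.5 nose fwd 84.84231189346403 side y -21.247626305063232 22.638907026723427
turn [-0.     -0.0002  0.0004] shift [0.1309 0.0076 0.1656] shift_mm [32.7205  1.9079 41.4039]
```

Emit:
{"name": "servo_tool", "arguments": {"steps": [[[0,0,0,0.065,0.007,0,1],[0,0,0,0.065,0,0.08,1],[0,0,0,0,0,0.08,1],[0,0,0,0,0,0,1],[0,0,0,0,0,0,1],[0,0,0,0,0,0,1],[0,0,0,0,0,0,1]]]}}

```text
clock: 33.87
eef_pos: [491.6, 61.3, 103.1]
tcp_rot: [-3.141, -0.001, -0.153]
contact_force: [-0.2, 0.2, -0.6]
finger_gap: 10.7
grasp_force: 78.1
```

```bash
python3 - <<'E'
from h import *
o=sensors.get_obs();print(o["eef_pos"],o["tcp_rot"],o["finger_gap"],w2d(o["eef_pos"]))
held("w19.png",o["eef_pos"][2]-79.5);edges("w20.png")
go(d2w([-106,65.2,98]),DY)
im=cv2.imread("pics/w20.png")[0:250,150:500];cv2.imwrite("pics/w20c.png",cv2.resize(im,None,fx=2,fy=2))
E
```

```text
[491.6492  61.3248 103.1145] [-3.1412 -0.0009 -0.1532] 10.721172161604416 [-106.5697   64.1323  103.1145]
cols 271.5 361.5 nose row 93.5 nose fwd 77.78495044014075 side y -21.129081354043112 22.783787536128163
(40, 60) [(259, 72), (261, 40), (369, 37), (372, 47), (381, 20), (407, 72), (409, 44), (447, 63)]
(108, 120) [(267, 37), (269, 27), (299, 47), (363, 14), (365, 25), (402, 42), (405, 23), (441, 26)]
turn [-0.0002 -0.0004 -0.0001] shift [ 0.0021 -0.0043  0.0207] shift_mm [ 0.5278 -1.0737  5.1756]
```

View pics/w20c.png

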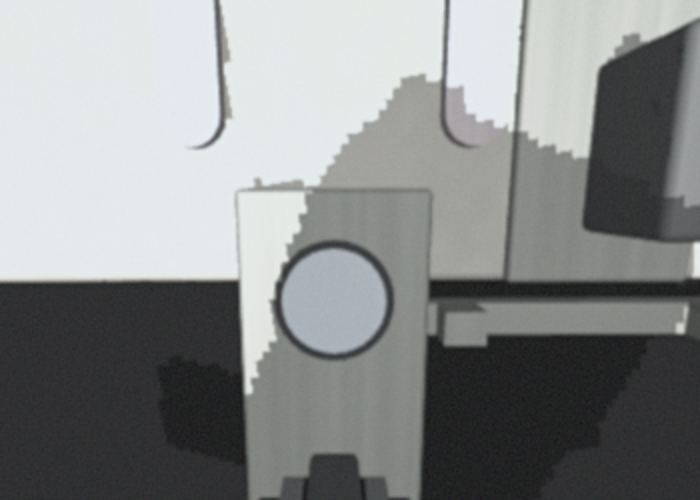

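The blade is level and centred on the slot (plate 238/431 against rails 221/444 in the crop). I'll slide it in.

Emit:
{"name": "servo_tool", "arguments": {"steps": [[[0,0,0,0,0,0.019,1],[0,0,0,0,0,0,1],[0,0,0,0,0,0,1],[0,0,0,0.04,0,0,1],[0,0,0,0.04,0,0,1],[0,0,0,0.04,0,0,1],[0,0,0,0.04,0,0,1],[0,0,0,0,0,0,1],[0,0,0,0,0,0,1]]]}}

```text
clock: 34.72
eef_pos: [531.9, 54.5, 97.5]
tcp_rot: [3.141, -0.001, -0.154]
contact_force: [0.2, -0.4, -1.2]
finger_gap: 10.9
grasp_force: 78.7
```

```bash
python3 - <<'E'
from h import *
o=sensors.get_obs();print(o["tcp_rot"],o["finger_gap"],w2d(o["eef_pos"]),o["contact_force"])
E
```

```text
[ 3.141  -0.0006 -0.1536] 10.862294273418298 [-65.7328  63.5707  97.5172] [ 0.2125 -0.3534 -1.2379]
```

Emit:
{"name": "servo_tool", "arguments": {"steps": [[[0,0,0,0.03,0,0,1],[0,0,0,0.03,0,0,1],[0,0,0,0.03,0,0,1],[0,0,0,0.03,0,0,1],[0,0,0,0.03,0,0,1],[0,0,0,0.025,0,0,1],[0,0,0,0.015,0,0,1],[0,0,0,0.012,0,0,1],[0,0,0,0,0,0,1],[0,0,0,0,0,0,1]]]}}

```text
clock: 35.55
eef_pos: [579.1, 47.3, 96.9]
tcp_rot: [-3.141, 0.004, -0.153]
contact_force: [-4.1, 1.3, -0.1]
finger_gap: 11.4
grasp_force: 79.2
```

```bash
python3 - <<'E'
from h import *
o=sensors.get_obs();print(o["tcp_rot"],o["finger_gap"],w2d(o["eef_pos"]),o["contact_force"])
E
```

```text
[-3.1415  0.0044 -0.1534] 11.359847793338634 [-17.9787  63.5757  96.8832] [-4.0587  1.3198 -0.0503]
```

Emit:
{"name": "servo_tool", "arguments": {"steps": [[[0,0,0,0,0,0,0.2],[0,0,0,0,0,0,0.2],[0,0,0,0,0,0,0.2],[0,0,0,0,0,0,0.2],[0,0,0,0,0,-0.08,0.2],[0,0,0,0,0,-0.14,0.2],[0,0,0,0,0,-0.14,0.2],[0,0,0,-0.1,0.1,-0.08,-1],[0,0,0,-0.1,0.1,0,-1],[0,0,0,0,0,0,-1]]]}}

```text
clock: 36.38
eef_pos: [518.4, -0.8, 208.1]
tcp_rot: [3.142, 0.003, -0.163]
contact_force: [-0.7, -1.4, -0.7]
finger_gap: 69.2
grasp_force: 0.0
```

Emit:
{"name": "servo_tool", "arguments": {"steps": [[[0,0,0,0,0,0,-1],[0,0,0,0,0,0,-1],[0,0,0,0,0,0,-1]]]}}

```text
clock: 36.63
eef_pos: [524.8, 6.5, 207.7]
tcp_rot: [-3.141, -0.001, -0.152]
contact_force: [-0.3, 0.7, -0.3]
finger_gap: 85.6
grasp_force: 0.0
```

```bash
python3 - <<'E'
from h import *
o=sensors.get_obs();print(o["joint_pos"],o["eef_pos"],o["finger_gap"])
save("wrist","w21.png");
for r in finder.spot_point("wrist","blade1")[:4]:
      if r["confidence"]>.2: print(round(r["confidence"],2),np.array(r["uv"]),w2d(at("wrist",r["uv"],12)))
g=cv2.cvtColor(cv2.imread("pics/w21.png"),cv2.COLOR_BGR2GRAY).astype(float)
i=lambda p:px("wrist",d2w(p))
# rear plate edge profile along each slot centre +-14mm
for y in (64,0,-64):
  for dy in(-14,14):
    xs=np.arange(-90,-30,1.);v=[g[int(round(q[1])),int(round(q[0]))] if 0<=q[1]<400 and 0<=q[0]<640 else -1 for q in (i((x,y+dy,16)) for x in xs)]
    print(y,dy,[int(t) for t in v[::3]])
go([508.5,-165.4,200],1.418)
E
```

```text
[-1.0786  0.5718  1.2435  2.022  -0.6458  1.019  -1.2385] [524.8441   6.4511 207.7332] 85.56944029988796
0.96 [332.6 106.4] [ 3.826   1.1492 12.    ]
0.61 [413.3 105.3] [  4.6672 -63.246   12.    ]
64 -14 [45, 49, 50, 42, 45, 50, 49, 49, 47, 49, 45, 47, 46, 60, 128, 127, 128, 127, 129, 128]
64 14 [46, 48, 46, 49, 52, 46, 45, 48, 48, 50, 51, 48, 43, 87, 232, 176, 230, 204, 184, 229]
0 -14 [37, 25, 34, 34, 32, 35, 37, 37, 31, 109, 133, 135, 81, 63, 133, 132, 133, 131, 134, 131]
0 14 [33, 25, 33, 38, 32, 31, 38, 27, 35, 108, 130, 135, 81, 36, 127, 128, 129, 128, 129, 132]
-64 -14 [44, 49, 47, 49, 51, 46, 48, 46, 46, 145, 211, 209, 106, 59, 136, 94, 95, 93, 98, 99]
-64 14 [45, 46, 43, 46, 49, 46, 39, 30, 39, 94, 131, 132, 89, 52, 130, 131, 134, 131, 132, 130]
turn [ 0.0003 -0.     -0.4995] shift [-0.6892  0.0401  0.0303] shift_mm [-172.303    10.0368    7.5668]
```

Emit:
{"name": "servo_tool", "arguments": {"steps": [[[0,0,-0.039,0,0,0,-1],[0,0,-0.039,0,0,0,-1],[0,0,-0.039,0,0,0,-1],[0,0,-0.039,0,0,0,-1],[0,0,-0.039,0,0,0,-1],[0,0,-0.039,0,0,0,-1],[0,0,-0.039,0,0,0,-1],[0,0,-0.039,0,0,0,-1],[0,0,-0.039,0,0,0,-1],[0,0,-0.039,0,0,0,-1]]]}}

```text
clock: 37.57
eef_pos: [524.5, 5.9, 207.6]
tcp_rot: [3.141, 0.0, 1.079]
contact_force: [-0.3, 0.1, -0.6]
finger_gap: 85.4
grasp_force: 0.0
```

Emit:
{"name": "servo_tool", "arguments": {"steps": [[[0,0,-0.039,0,0,0,-1],[0,0,-0.039,0,0,0,-1],[0,0,-0.032,0,0,0,-1],[0,0,0,-0.138,0.008,0,-1],[0,0,0,-0.138,0.008,0,-1],[0,0,0,-0.138,0.008,0,-1],[0,0,0,-0.138,0.008,0,-1],[0,0,0,-0.138,0.008,0,-1],[0,0,0,0,0,0,-1],[0,0,0,0,0,0,-1]]]}}

```text
clock: 38.4
eef_pos: [507.0, -169.9, 207.9]
tcp_rot: [3.141, 0.002, 1.411]
contact_force: [-0.0, -0.4, -0.5]
finger_gap: 84.9
grasp_force: 0.0
```

Emit:
{"name": "servo_tool", "arguments": {"steps": [[[0,0,0,0,0,0,-1],[0,0,0,0,0,0,-1]]]}}

```text
clock: 38.57
eef_pos: [508.0, -165.0, 207.3]
tcp_rot: [-3.141, -0.0, 1.42]
contact_force: [0.7, 1.1, 0.2]
finger_gap: 85.5
grasp_force: 0.0
```

```bash
python3 - <<'E'
from h import *
o=sensors.get_obs();print(o["joint_pos"],o["eef_pos"],o["tcp_rot"])
go([508.5,-164.5,107],1.418)
E
```

```text
[-0.5163  0.3916  0.8961  1.9937 -0.3807  0.9321  0.4247] [ 508.0021 -164.9581  207.2798] [-3.1411 -0.0004  1.4199]
turn [-0.0002 -0.0001  0.0006] shift [0.0021 0.0017 0.4011] shift_mm [  0.5285   0.4223 100.2798]
```

Emit:
{"name": "servo_tool", "arguments": {"steps": [[[0,0,0,0.002,0.002,0.1,-1],[0,0,0,0,0,0.1,-1],[0,0,0,0,0,0.1,-1],[0,0,0,0,0,0.1,-1],[0,0,0,0,0,0,-1],[0,0,0,0,0,0,-1],[0,0,0,0,0,0,1],[0,0,0,0,0,0,1],[0,0,0,0,0,0,1],[0,0,0,0,0,0,1]]], "newtons": 30}}

```text
clock: 39.4
eef_pos: [506.7, -166.0, 108.5]
tcp_rot: [-3.139, -0.001, 1.418]
contact_force: [-6.7, 2.0, 3.7]
finger_gap: 39.0
grasp_force: 3.1
```

Emit:
{"name": "servo_tool", "arguments": {"steps": [[[0,0,0,0,0,0,1],[0,0,0,0,0,0,1],[0,0,0,0,0,0,1],[0,0,0,0,0,0,1],[0,0,0,0,0,0,1],[0,0,0,0,0,0,1]]]}}

```text
clock: 39.9
eef_pos: [507.3, -166.3, 108.7]
tcp_rot: [-3.14, -0.001, 1.419]
contact_force: [-3.3, 0.6, 6.1]
finger_gap: 30.9
grasp_force: 32.5
```

Emit:
{"name": "servo_tool", "arguments": {"steps": [[[0,0,0,0.02,0,0,1],[0,0,0,0.02,0,0,1],[0,0,0,0.02,0,0,1],[0,0,0,0.02,0,0,1],[0,0,0,0.02,0,0,1],[0,0,0,0.02,0,0,1],[0,0,0,0.018,0,0,1],[0,0,0,0,0,0,1],[0,0,0,0,0,0,1],[0,0,0,0,0,0,1]]]}}

```text
clock: 40.73
eef_pos: [511.9, -134.9, 108.7]
tcp_rot: [-3.141, 0.004, 1.417]
contact_force: [-4.1, -4.6, 6.5]
finger_gap: 30.9
grasp_force: 34.4
```

Emit:
{"name": "servo_tool", "arguments": {"steps": [[[0,0,0,0,0,0,-1],[0,0,0,0,0,0,-1],[0,0,0,0,0,0,-1],[0,0,0,0,0,0,-1],[0,0,0,0,0,0,-1],[0,0,0,0,0,-0.1,-1],[0,0,0,0,0,-0.16,-1],[0,0,0,0,0,-0.16,-1],[0,0,0,0,0,0,-1],[0,0,0,0,0,0,-1]]]}}

```text
clock: 41.57
eef_pos: [515.6, -132.2, 215.6]
tcp_rot: [3.134, -0.002, 1.418]
contact_force: [0.1, 0.3, -0.7]
finger_gap: 85.2
grasp_force: 0.0
```

Emit:
{"name": "servo_tool", "arguments": {"steps": [[[0,0,0,0,0,0,-1],[0,0,0,0,0,0,-1]]]}}

```text
clock: 41.73
eef_pos: [512.4, -131.3, 211.5]
tcp_rot: [-3.139, -0.0, 1.418]
contact_force: [-0.3, -0.0, -0.6]
finger_gap: 85.0
grasp_force: 0.0
```

```bash
python3 - <<'E'
from h import *
o=sensors.get_obs();print(o["eef_pos"],o["tcp_rot"])
save("wrist","w22.png")
for n,z in[("gate_grip",50),("head_right",63)]:
  for r in finder.spot_point("wrist",n)[:2]: print(n,r,at("wrist",r["uv"],z),w2d(at("wrist",r["uv"],z)))
print(d2w([43,-150,0]),d2w([43,150,0]))
cam=cams.read_camera("top")
for r in finder.spot_point("top","gate_grip")[:1]: print(r,w2d(at("top",r["uv"],50)))
im=cv2.imread("pics/w22.png")[60:320,230:560];cv2.imwrite("pics/w22c.png",cv2.resize(im,None,fx=2,fy=2))
p=d2w([43,-150,200]);go(p,2.6)
E
```

```text
[ 512.3557 -131.3465  211.5019] [-3.1393 -0.0002  1.4179]
gate_grip {'uv': [310.5, 200.4], 'confidence': 0.79} [ 508.0623 -132.2092   50.    ] [ -60.853  -124.6394   50.    ]
gate_grip {'uv': [450.5, 236.1], 'confidence': 0.59} [ 611.8621 -178.1774   50.    ] [  48.74   -154.2512   50.    ]
head_right {'uv': [450.0, 238.7], 'confidence': 0.66} [ 606.6613 -173.7503   63.    ] [  42.9252 -150.6684   63.    ]
[ 606.8371 -173.1011    0.    ] [652.5583 123.3944   0.    ]
{'uv': [377.6, 231.7], 'confidence': 0.85} [ -54.768  -131.9356   50.    ]
turn [-0.0007 -0.0002 -0.3765] shift [-0.4082  0.0538  0.0465] shift_mm [-102.0552   13.4451   11.6184]
```

View pics/w22c.png

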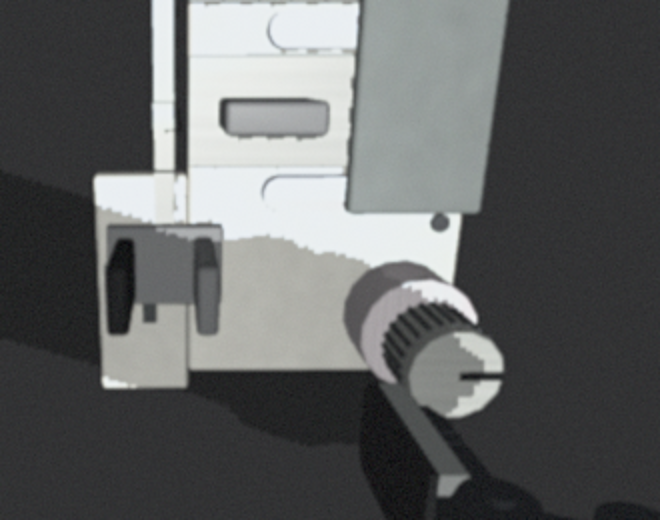

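The gate grip is back at its shut position, with the plates at crop (120,285) and (205,285), the latch tab out and the blade's fin home behind it. The right screw head is at crop (455,370).

Emit:
{"name": "servo_tool", "arguments": {"steps": [[[0,0,-0.038,0,0,0,-1],[0,0,-0.038,0,0,0,-1],[0,0,-0.038,0,0,0,-1],[0,0,-0.038,0,0,0,-1],[0,0,-0.038,0,0,0,-1],[0,0,-0.038,0,0,0,-1],[0,0,-0.038,0,0,0,-1],[0,0,-0.038,0,0,0,-1],[0,0,-0.038,0,0,0,-1],[0,0,-0.034,0,0,0,-1]]]}}

```text
clock: 42.82
eef_pos: [512.8, -132.2, 212.1]
tcp_rot: [-3.141, -0.001, 2.604]
contact_force: [0.5, -0.8, 1.2]
finger_gap: 85.2
grasp_force: 0.0
```

Emit:
{"name": "servo_tool", "arguments": {"steps": [[[0,0,0,-0.136,0.018,0,-1],[0,0,0,-0.136,0.018,0,-1],[0,0,0,-0.136,0.018,0,-1],[0,0,0,0,0,0,-1],[0,0,0,0,0,0,-1],[0,0,0,0,0,0,-1],[0,0,0,0,0,0,-1]]]}}

```text
clock: 43.4
eef_pos: [606.0, -172.9, 212.0]
tcp_rot: [-3.141, -0.002, 2.598]
contact_force: [-0.1, 0.2, -0.2]
finger_gap: 85.2
grasp_force: 0.0
```

```bash
python3 - <<'E'
from h import *
o=sensors.get_obs();print(o["eef_pos"],o["tcp_rot"],o["joint_pos"])
go([606.8,-173.3,116],2.6)
E
```

```text
[ 606.0485 -172.869   211.9512] [-3.1413 -0.0023  2.5982] [-0.2714  0.5042  0.6254  1.7476 -0.3424  1.0031  1.5098]
turn [-0.0001 -0.0007 -0.0006] shift [-0.0035  0.0001  0.3838] shift_mm [-0.8661  0.018  95.9512]
```

Emit:
{"name": "servo_tool", "arguments": {"steps": [[[0,0,0,-0.003,0,0.1,-1],[0,0,0,0,0,0.1,-1],[0,0,0,0,0,0.1,-1],[0,0,0,0,0,0.084,-1],[0,0,0,0,0,0,-1],[0,0,0,0,0,0,-1],[0,0,0,0,0,0,1],[0,0,0,0,0,0,1],[0,0,0,0,0,0,1],[0,0,0,0,0,0,1]]], "newtons": 70}}

```text
clock: 44.23
eef_pos: [608.9, -173.8, 118.2]
tcp_rot: [3.14, 0.002, 2.599]
contact_force: [-0.5, -1.2, 0.2]
finger_gap: 39.0
grasp_force: 0.0
```

Emit:
{"name": "servo_tool", "arguments": {"steps": [[[0,0,0,0,0,0,1],[0,0,0,0,0,0,1],[0,0,0,0,0,0,1],[0,0,0,0,0,0,1],[0,0,0,0,0,0,1],[0,0,0,0,0,0,1]]]}}

```text
clock: 44.73
eef_pos: [608.9, -173.9, 118.2]
tcp_rot: [3.141, 0.002, 2.598]
contact_force: [-1.1, 0.3, 6.1]
finger_gap: 32.8
grasp_force: 69.1
```

Emit:
{"name": "servo_tool", "arguments": {"steps": [[[0,0,0,0,0,-0.02,1],[0,0,0,0,0,-0.02,1],[0,0,0,0,0,-0.018,1],[0,0,0,0,0,0,1],[0,0,0,0,0,0,1],[0,0,0,0,0,0,1]]]}}

```text
clock: 45.23
eef_pos: [608.6, -173.7, 130.8]
tcp_rot: [3.142, 0.002, 2.599]
contact_force: [5.0, -2.8, -7.7]
finger_gap: 32.3
grasp_force: 70.1
```

Emit:
{"name": "servo_tool", "arguments": {"steps": [[[0,0,0.03,0,0,0,1],[0,0,0.03,0,0,0,1],[0,0,0.03,0,0,0,1],[0,0,0.03,0,0,0,1],[0,0,0.03,0,0,0,1],[0,0,0.03,0,0,0,1],[0,0,0.03,0,0,0,1],[0,0,0.03,0,0,0,1],[0,0,0.03,0,0,0,1],[0,0,0,0,0,0,1]]]}}

```text
clock: 46.07
eef_pos: [606.8, -175.1, 130.2]
tcp_rot: [-3.139, 0.002, 1.748]
contact_force: [1.9, -3.8, -7.5]
finger_gap: 32.2
grasp_force: 70.1
```

```bash
python3 - <<'E'
from h import *
o=sensors.get_obs();print(o)
E
```

```text
{'clock': 46.0667, 'joint_pos': array([-0.3617,  0.6802,  0.7649,  1.7896, -0.5786,  0.9126,  0.8368]), 'joint_vel': array([ 0.0121, -0.0099, -0.0197, -0.0039,  0.0169, -0.002 ,  0.105 ]), 'joint_torque': array([ -2.2715, -45.0798,  11.8034, -19.1198,  -0.4111,   1.4895,
        -0.397 ]), 'eef_pos': array([ 606.8029, -175.0651,  130.2274]), 'tcp_rot': array([-3.139 ,  0.0023,  1.7475]), 'contact_force': array([ 1.9125, -3.816 , -7.4714]), 'torque': array([-0.9517, -0.6264, -0.0359]), 'grasp_force': 70.0987708568573, 'finger_gap': 32.217878857098356}
```

Emit:
{"name": "servo_tool", "arguments": {"steps": [[[0,0,0.03,0,0,0,1],[0,0,0.03,0,0,0,1],[0,0,0.03,0,0,0,1],[0,0,0.03,0,0,0,1],[0,0,0.03,0,0,0,1],[0,0,0.03,0,0,0,1],[0,0,0.03,0,0,0,1],[0,0,0.03,0,0,0,1],[0,0,0.03,0,0,0,1],[0,0,0.03,0,0,0,1]]]}}

```text
clock: 46.9
eef_pos: [604.5, -174.6, 129.6]
tcp_rot: [-3.136, 0.005, 0.805]
contact_force: [-2.6, -2.5, -5.6]
finger_gap: 32.7
grasp_force: 70.2
```

```bash
python3 - <<'E'
from h import *
o=sensors.get_obs();print(o["torque"],o["joint_pos"])
E
```

```text
[-0.8299  0.3158  0.0308] [-0.4878  0.785   0.9656  1.7973 -0.7642  0.9929  0.0299]
```

Emit:
{"name": "servo_tool", "arguments": {"steps": [[[0,0,0.03,0,0,0,1],[0,0,0.03,0,0,0,1],[0,0,0.03,0,0,0,1],[0,0,0.03,0,0,0,1],[0,0,0.03,0,0,0,1],[0,0,0.03,0,0,0,1],[0,0,0.03,0,0,0,1],[0,0,0.02,0,0,0,1],[0,0,0,0,0,0,1]]]}}

```text
clock: 47.65
eef_pos: [603.8, -173.0, 130.4]
tcp_rot: [-3.136, 0.01, 0.085]
contact_force: [-6.3, 0.1, 2.0]
finger_gap: 32.4
grasp_force: 71.2
```

```bash
python3 - <<'E'
from h import *
o=sensors.get_obs();print(o["torque"],o["tcp_rot"],o["joint_pos"])
E
```

```text
[-0.0498  1.3521 -0.1191] [-3.1359  0.01    0.085 ] [-0.5614  0.8817  1.1021  1.7998 -0.8999  1.076  -0.5989]
```

Emit:
{"name": "servo_tool", "arguments": {"steps": [[[0,0,0.025,0,0,0,1],[0,0,0.025,0,0,0,1],[0,0,0.02,0,0,0,1],[0,0,0,0,0,0,1],[0,0,0,0,0,0,1]]]}}

```text
clock: 48.07
eef_pos: [605.6, -172.4, 130.6]
tcp_rot: [-3.138, 0.007, -0.131]
contact_force: [-4.9, 1.6, 1.6]
finger_gap: 32.1
grasp_force: 71.0
```

```bash
python3 - <<'E'
from h import *
o=sensors.get_obs();print(o["torque"],o["tcp_rot"],o["joint_pos"])
E
```

```text
[0.1876 1.0978 0.3958] [-3.1379  0.0072 -0.1306] [-0.5787  0.9122  1.1378  1.7987 -0.9401  1.0988 -0.7912]
```

Emit:
{"name": "servo_tool", "arguments": {"steps": [[[0,0,0,0,0,0,-1],[0,0,0,0,0,0,-1],[0,0,0,0,0,0,-1],[0,0,0,0,0,0,-1],[0,0,0,0,0,0,-1],[0,0,0,0,0,0,-1],[0,0,0,0,0,-0.1,-1],[0,0,0,0,0,-0.15,-1],[0,0,0,0,0,-0.15,-1],[0,0,0,0,0,0,-1]]]}}

```text
clock: 48.9
eef_pos: [611.2, -176.5, 239.3]
tcp_rot: [3.138, -0.013, -0.135]
contact_force: [0.8, -0.5, 0.7]
finger_gap: 85.3
grasp_force: 0.0
```

Emit:
{"name": "servo_tool", "arguments": {"steps": [[[0,0,0,0,0,0,-1],[0,0,0,0,0,0,-1]]]}}

```text
clock: 49.07
eef_pos: [608.0, -173.4, 231.1]
tcp_rot: [-3.141, -0.0, -0.134]
contact_force: [-0.7, 0.9, 0.2]
finger_gap: 85.3
grasp_force: 0.0
```

```bash
cat >> h.py <<'E'
def line(center,ztop,name):
    """world angle of the black line on a screw head's top, and its contrast"""
    im=cams.read_camera("wrist");cv2.imwrite("pics/"+name,im[:,:,::-1]);g=cv2.cvtColor(im,cv2.COLOR_RGB2GRAY).astype(np.float32)
    best=[]
    for z in ztop:
      for dx in range(-5,6,1):
        for dy in range(-5,6,1):
          th=np.radians(np.arange(0,360,4));r=np.array([5,7,9,11.])
          X=np.stack([center[0]+dx+np.outer(np.cos(th),r),center[1]+dy+np.outer(np.sin(th),r),np.full((90,4),z)],-1).reshape(-1,3)
          P=np.array([px("wrist",x) for x in X],np.float32)
          v=cv2.remap(g,P[:,:1],P[:,1:],cv2.INTER_LINEAR).reshape(90,4).mean(1)
          k=v.argmin();best.append((np.median(v)-v[k]-v.std()*0,z,dx,dy,np.round(th[k],2)))
    best.sort(reverse=True);print(best[:6])
E
python3 - <<'E'
from h import *
o=sensors.get_obs();print(o["eef_pos"],o["tcp_rot"],o["joint_pos"])
for r in finder.spot_point("wrist","head_right")[:2]: print(r)
line((606.8,-173.3),(78,90),"w23.png")
for r in finder.spot_point("wrist","head_right")[:2]: print(r,at("wrist",r["uv"],75))
print(px("wrist",(606.8,-173.3,75)),px("wrist",(606.8,-173.3,63)))
go([652.6,123.4,205],2.6)
E
```

```text
[ 608.0494 -173.3741  231.0598] [-3.1409 -0.0002 -0.1344] [-0.642   0.8148  1.2661  1.7452 -0.8284  1.2306 -0.8574]
{'uv': [450.0, 238.7], 'confidence': 0.66}Traceback (most recent call last):
  File "<stdin>", line 4, in <module>
  File "h.py", line 59, in line
    P=np.array([px("wrist",x) for x in X],np.float32)
                ~~^^^^^^^^^^^
  File "h.py", line 10, in px
    i=cams.camera_info(cam);c=np.array(i["R"])@np.array(X,float)+np.array(i["t"])
ValueError: time passes only in moves, steps and waits
```

```bash
python3 - <<'E'
s=open("h.py").read()
s=s.replace('P=np.array([px("wrist",x) for x in X],np.float32)','C=X@Rm.T+tm;P=np.stack([I["fx"]*C[:,0]/C[:,2]+I["cx"],I["fy"]*C[:,1]/C[:,2]+I["cy"]],1).astype(np.float32)')
s=s.replace('    best=[]\n','    I=cams.camera_info("wrist");Rm=np.array(I["R"]);tm=np.array(I["t"]);best=[]\n')
open("h.py","w").write(s)
E
python3 - <<'E'
from h import *
line((606.8,-173.3),(78,84,90),"w24.png")
f=finder.spot_point("wrist","head_right")[:2]
print(f,[w2d(at("wrist",r["uv"],75)) for r in f],px("wrist",(606.8,-173.3,75)),px("wrist",(606.8,-173.3,63)))
go([652.6,123.4,205],2.6)
E
```

```text
[(np.float32(110.694336), 90, -2, -1, np.float64(3.56)), (np.float32(109.502075), 84, -5, -1, np.float64(3.56)), (np.float32(109.36365), 84, -4, -1, np.float64(3.49)), (np.float32(109.1792), 84, -3, 0, np.float64(3.56)), (np.float32(108.88049), 90, 0, 0, np.float64(3.56)), (np.float32(108.454834), 84, -1, 1, np.float64(3.56))]
[{'uv': [316.8, 204.3], 'confidence': 0.73}, {'uv': [90.9, 24.5], 'confidence': 0.68}] [array([  43.6303, -150.8263,   75.    ]), array([160.5365,  -6.9035,  75.    ])] [315.9411 205.1023] [315.9797 200.0654]
turn [-0.0012  0.     -0.8704] shift [0.4563 1.1094 0.0979] shift_mm [114.0855 277.3451  24.4791]
```

The line now points at 3.5 rad, 2.6 rad clockwise of its start, so the right screw is done. Now the left one.

Emit:
{"name": "servo_tool", "arguments": {"steps": [[[0,0,-0.039,0,0,0,-1],[0,0,-0.039,0,0,0,-1],[0,0,-0.039,0,0,0,-1],[0,0,-0.039,0,0,0,-1],[0,0,-0.039,0,0,0,-1],[0,0,-0.039,0,0,0,-1],[0,0,-0.039,0,0,0,-1],[0,0,-0.039,0,0,0,-1],[0,0,-0.039,0,0,0,-1],[0,0,-0.039,0,0,0,-1]]]}}

```text
clock: 50.1
eef_pos: [607.5, -173.4, 230.0]
tcp_rot: [-3.14, 0.001, 1.097]
contact_force: [0.4, -0.7, 0.5]
finger_gap: 85.7
grasp_force: 0.0
```

Emit:
{"name": "servo_tool", "arguments": {"steps": [[[0,0,-0.039,0,0,0,-1],[0,0,-0.039,0,0,0,-1],[0,0,-0.039,0,0,0,-1],[0,0,-0.039,0,0,0,-1],[0,0,-0.039,0,0,0,-1],[0,0,-0.039,0,0,0,-1],[0,0,-0.039,0,0,0,-1],[0,0,-0.039,0,0,0,-1],[0,0,-0.039,0,0,0,-1],[0,0,-0.039,0,0,0,-1]]]}}

```text
clock: 50.93
eef_pos: [607.4, -173.5, 230.0]
tcp_rot: [-3.14, -0.002, 2.322]
contact_force: [0.4, 0.5, -1.0]
finger_gap: 85.5
grasp_force: 0.0
```

Emit:
{"name": "servo_tool", "arguments": {"steps": [[[0,0,-0.039,0,0,0,-1],[0,0,-0.039,0,0,0,-1],[0,0,-0.012,0,0,0,-1],[0,0,0,0,0,0,-1],[0,0,0,0,0,0,-1]]]}}

```text
clock: 51.35
eef_pos: [607.5, -173.6, 230.3]
tcp_rot: [-3.141, -0.002, 2.597]
contact_force: [0.4, 0.3, -0.9]
finger_gap: 85.9
grasp_force: 0.0
```

Emit:
{"name": "servo_tool", "arguments": {"steps": [[[0,0,0,0.057,0.139,0,-1],[0,0,0,0.057,0.139,0,-1],[0,0,0,0.057,0.139,0,-1],[0,0,0,0.057,0.139,0,-1],[0,0,0,0.057,0.139,0,-1],[0,0,0,0.057,0.139,0,-1],[0,0,0,0.057,0.139,0,-1],[0,0,0,0.057,0.139,0,-1],[0,0,0,0,0,0,-1],[0,0,0,0,0,0,-1]]]}}

```text
clock: 52.18
eef_pos: [653.6, 129.0, 230.0]
tcp_rot: [3.141, -0.002, 2.606]
contact_force: [0.2, -0.7, -0.4]
finger_gap: 85.4
grasp_force: 0.0
```

Emit:
{"name": "servo_tool", "arguments": {"steps": [[[0,0,0,0,0,0,-1],[0,0,0,0,0,0,-1],[0,0,0,0,0,0,-1]]]}}

```text
clock: 52.43
eef_pos: [654.1, 120.3, 231.1]
tcp_rot: [-3.14, 0.001, 2.594]
contact_force: [-0.3, -0.4, -1.0]
finger_gap: 85.3
grasp_force: 0.0
```

```bash
python3 - <<'E'
from h import *
o=sensors.get_obs();print(o["eef_pos"],o["tcp_rot"],o["joint_pos"])
line((652.6,123.4),(78,),"w25.png")
f=finder.spot_point("wrist","head_left")[:2]
print(f,[at("wrist",r["uv"],63) for r in f],px("wrist",(652.6,123.4,63)))
go([652.6,123.4,116],2.6)
E
```

```text
[654.0831 120.3125 231.1417] [-3.1404  0.0006  2.5942] [-0.7018  0.5437  0.6178  1.6441 -0.3478  1.0666  1.0414]
[(np.float32(170.86511), 78, 2, -1, np.float64(6.21)), (np.float32(170.54272), 78, 3, -1, np.float64(6.21)), (np.float32(169.6853), 78, 3, 0, np.float64(6.07)), (np.float32(168.7356), 78, -3, 1, np.float64(6.07)), (np.float32(168.42542), 78, -1, 0, np.float64(6.14)), (np.float32(168.02551), 78, 4, -1, np.float64(6.21))]
[{'uv': [320.6, 189.2], 'confidence': 0.96}] [array([651.1918, 125.5939,  63.    ])] [319.1208 192.1065]
turn [-0.0002  0.0001 -0.0016] shift [0.0102 0.0051 0.4609] shift_mm [  2.5459   1.2669 115.2356]
```

Emit:
{"name": "servo_tool", "arguments": {"steps": [[[0,0,0,0.006,0.004,0.12,-1],[0,0,0,0,0,0.12,-1],[0,0,0,0,0,0.12,-1],[0,0,0,0,0,0.1,-1],[0,0,0,0,0,0,-1],[0,0,0,0,0,0,-1],[0,0,0,0,0,0,-1],[0,0,0,0,0,0,-1]]]}}

```text
clock: 53.2
eef_pos: [655.3, 124.6, 118.8]
tcp_rot: [3.139, 0.003, 2.598]
contact_force: [0.4, 0.3, 0.7]
finger_gap: 85.4
grasp_force: 0.0
```

```bash
python3 - <<'E'
from h import *
o=sensors.get_obs();print(o["contact_force"]);go([652.4,123.9,117],2.6)
E
```

```text
[0.4415 0.2842 0.678 ]
turn [ 0.001   0.0011 -0.0007] shift [ 0.0085 -0.0082  0.0073] shift_mm [ 2.1209 -2.049   1.8146]
```

Emit:
{"name": "servo_tool", "arguments": {"steps": [[[0,0,0,0.008,-0.008,0.004,-1],[0,0,0,0,0,0,1],[0,0,0,0,0,0,1],[0,0,0,0,0,0,1],[0,0,0,0,0,0,1],[0,0,0,0,0,0,1],[0,0,0,0,0,0,1],[0,0,0,0,0,0,1],[0,0,0,0,0,0,1],[0,0,0,0,0,0,1]]]}}

```text
clock: 54.03
eef_pos: [650.8, 124.4, 115.6]
tcp_rot: [3.141, -0.0, 2.599]
contact_force: [-1.1, -0.4, 5.2]
finger_gap: 32.5
grasp_force: 69.3
```

Emit:
{"name": "servo_tool", "arguments": {"steps": [[[0,0,0,0,0,-0.02,1],[0,0,0,0,0,-0.02,1],[0,0,0,0,0,-0.018,1],[0,0,0,0,0,0,1],[0,0,0,0,0,0,1],[0,0,0,0,0,0,1]]]}}

```text
clock: 54.53
eef_pos: [650.5, 124.4, 129.0]
tcp_rot: [3.142, 0.0, 2.599]
contact_force: [4.0, 0.8, -9.2]
finger_gap: 32.7
grasp_force: 70.2
```

Emit:
{"name": "servo_tool", "arguments": {"steps": [[[0,0,0.03,0,0,0,1],[0,0,0.03,0,0,0,1],[0,0,0.03,0,0,0,1],[0,0,0.03,0,0,0,1],[0,0,0.03,0,0,0,1],[0,0,0.03,0,0,0,1],[0,0,0.03,0,0,0,1],[0,0,0.03,0,0,0,1],[0,0,0.03,0,0,0,1],[0,0,0,0,0,0,1]]]}}

```text
clock: 55.37
eef_pos: [650.4, 124.3, 128.9]
tcp_rot: [-3.141, 0.001, 1.749]
contact_force: [3.3, 0.4, -9.1]
finger_gap: 32.5
grasp_force: 70.2
```

Emit:
{"name": "servo_tool", "arguments": {"steps": [[[0,0,0.03,0,0,0,1],[0,0,0.03,0,0,0,1],[0,0,0.03,0,0,0,1],[0,0,0.03,0,0,0,1],[0,0,0.03,0,0,0,1],[0,0,0.03,0,0,0,1],[0,0,0.03,0,0,0,1],[0,0,0.03,0,0,0,1],[0,0,0.03,0,0,0,1],[0,0,0.03,0,0,0,1]]]}}

```text
clock: 56.2
eef_pos: [650.1, 124.3, 129.0]
tcp_rot: [-3.141, 0.001, 0.806]
contact_force: [3.5, -0.8, -7.6]
finger_gap: 32.1
grasp_force: 70.2
```

Emit:
{"name": "servo_tool", "arguments": {"steps": [[[0,0,0.03,0,0,0,1],[0,0,0.03,0,0,0,1],[0,0,0.03,0,0,0,1],[0,0,0.03,0,0,0,1],[0,0,0.03,0,0,0,1],[0,0,0.03,0,0,0,1],[0,0,0.03,0,0,0,1],[0,0,0.02,0,0,0,1],[0,0,0,0,0,0,1]]]}}

```text
clock: 56.95
eef_pos: [650.0, 124.5, 128.6]
tcp_rot: [3.141, 0.002, 0.087]
contact_force: [2.8, -0.6, -7.7]
finger_gap: 32.6
grasp_force: 70.3
```

Emit:
{"name": "servo_tool", "arguments": {"steps": [[[0,0,0.025,0,0,0,1],[0,0,0.025,0,0,0,1],[0,0,0.02,0,0,0,1],[0,0,0,0,0,0,1],[0,0,0,0,0,0,1]]]}}

```text
clock: 57.37
eef_pos: [649.3, 124.7, 128.6]
tcp_rot: [-3.141, 0.004, -0.131]
contact_force: [0.4, 0.2, -7.9]
finger_gap: 32.7
grasp_force: 70.2
```

```bash
python3 - <<'E'
from h import *
o=sensors.get_obs();print(o["torque"],o["tcp_rot"],o["joint_pos"])
E
```

```text
[-0.028  -0.0307 -0.0596] [-3.141   0.0039 -0.1314] [-0.9993  0.9455  1.1143  1.7189 -0.9443  1.1192 -1.2824]
```

Emit:
{"name": "servo_tool", "arguments": {"steps": [[[0,0,0.025,0,0,0,1],[0,0,0.025,0,0,0,1],[0,0,0.02,0,0,0,1],[0,0,0,0,0,0,1],[0,0,0,0,0,0,1]]]}}

```text
clock: 57.78
eef_pos: [649.7, 124.7, 128.9]
tcp_rot: [-3.141, 0.003, -0.352]
contact_force: [-0.0, 0.8, -7.3]
finger_gap: 32.5
grasp_force: 70.0
```

```bash
python3 - <<'E'
from h import *
o=sensors.get_obs();print(o["torque"],o["contact_force"],o["tcp_rot"],o["eef_pos"])
cams.read_camera("wrist");im=cams.read_camera("wrist");cv2.imwrite("pics/w26.png",im[:,:,::-1])
c=px("wrist",(650.5,124.5,91));print(c)
E
```

```text
[ 0.0409  0.0407 -0.013 ] [-0.0352  0.7772 -7.2929] [-3.1413  0.0031 -0.3521] [649.6504 124.7077 128.9221]
[314.9136 299.2587]
```

Emit:
{"name": "servo_tool", "arguments": {"steps": [[[0,0,0,0,0,0,-1],[0,0,0,0,0,0,-1],[0,0,0,0,0,0,-1],[0,0,0,0,0,0,-1],[0,0,0,0,0,0,-1],[0,0,0,0,0,0,-1],[0,0,0,0,0,-0.1,-1],[0,0,0,0,0,-0.15,-1],[0,0,0,0,0,-0.15,-1],[0,0,0,0,0,0,-1]]]}}

```text
clock: 58.72
eef_pos: [654.6, 122.8, 238.4]
tcp_rot: [-3.137, -0.013, -0.355]
contact_force: [1.5, -1.0, 1.4]
finger_gap: 85.8
grasp_force: 0.0
```

Emit:
{"name": "servo_tool", "arguments": {"steps": [[[0,0,0,0,0,0,-1],[0,0,0,0,0,0,-1],[0,0,0,0,0,0,-1]]]}}

```text
clock: 58.97
eef_pos: [649.8, 124.6, 228.1]
tcp_rot: [3.141, 0.002, -0.354]
contact_force: [-0.2, 0.4, 0.6]
finger_gap: 85.8
grasp_force: 0.0
```

```bash
python3 - <<'E'
from h import *
o=sensors.get_obs();print(o["eef_pos"],o["tcp_rot"],o["joint_pos"])
line((652,124),(78,90),"w27.png")
# head outline size -> height: bright disc
im=cv2.imread("pics/w27.png");c=px("wrist",(652,124,84));print(c,px("wrist",(652,124,78)),px("wrist",(652,124,90)))
g=cv2.cvtColor(im,cv2.COLOR_BGR2GRAY);x,y=int(c[0]),int(c[1]);print(cv2.resize(g[y-40:y+40,x-40:x+40],(40,40),interpolation=cv2.INTER_AREA)[::2,::1])
go([652,124.3,118],2.6)
E
```

```text
[649.7954 124.6031 228.1197] [ 3.1409  0.0024 -0.3544] [-1.063   0.8799  1.264   1.669  -0.876   1.2747 -1.5392]
[(np.float32(127.21704), 90, -2, -1, np.float64(3.63)), (np.float32(126.73462), 78, -3, 1, np.float64(3.56)), (np.float32(125.971436), 78, -3, 2, np.float64(3.63)), (np.float32(125.940186), 90, -3, -3, np.float64(3.49)), (np.float32(125.87988), 90, 0, 0, np.float64(3.63)), (np.float32(125.07373), 78, -4, 2, np.float64(3.7))]
[315.2118 206.3931] [315.2394 203.6607] [315.1828 209.2682]
[[ 61  56 142 252 247 246 246 246 247 245 165 109 134 172 191 197 197 194
  194 193 192 193 191 192 194 194 193 189 169 126 116 161 205 206 207 206
  205 204 202 204]
 [ 60  58  72 225 248 246 246 246 250 174 131 178 189 189 191 191 189 190
  190 191 191 191 194 194 194 194 196 198 198 198 181 136 152 202 206 205
  203 204 203 204]
 [ 61  62  55 146 250 246 246 248 207 229 222 242 250 212 190 192 194 182
  189 192 157 174 193 179 190 198 198 197 198 198 198 199 169 162 201 204
  205 205 205 205]
 [ 59  60  57  72 226 248 247 232 238 247 246 246 235 193 142 120 121  57
   76  92  54  78  89  54
[... 2141 characters left out ...]
 247
  239 213 179 174 177 186 188 196 204 203 201 201 201 201 201 200 200 201
  201 201 201 201]
 [ 59  59  61  60  60  61  60  59  58  59  85 240 247 246 246 246 246 246
  246 246 214 201 202 201 200 201 201 203 202 200 200 201 203 203 203 202
  201 199 200 202]
 [ 60  61  59  60  58  59  59  59  60  59  52 177 250 246 246 246 246 246
  246 244 209 203 204 201 200 201 199 201 200 198 201 204 203 204 203 202
  202 201 201 202]
 [ 60  58  59  59  59  59  58  60  61  60  58  86 241 248 246 246 246 246
  246 248 231 202 201 201 200 200 203 203 201 201 200 201 202 202 201 202
  202 201 202 201]]
turn [-0.0013  0.0006 -0.9404] shift [-0.0085  0.0038  0.4393] shift_mm [ -2.1196   0.9568 109.8277]
```

```bash
python3 - <<'E'
import cv2,numpy as np
for n,c in(("w24",(316,207)),("w25",(319,199)),("w27",(315,206))):
    g=cv2.imread(f"pics/{n}.png",0);x0,y0=c[0]-50,c[1]-50;s=cv2.resize(g[y0:y0+100,x0:x0+100],None,fx=4,fy=4,interpolation=cv2.INTER_CUBIC)
    h=cv2.HoughCircles(cv2.GaussianBlur(s,(5,5),1),cv2.HOUGH_GRADIENT,1,10,param1=120,param2=18,minRadius=84,maxRadius=112)
    print(n,[(round(x0+a/4,1),round(y0+b/4,1),round(r/4,2)) for a,b,r in (h[0][:4] if h is not None else [])])
E
```

```text
w24 [(np.float32(314.9), np.float32(206.6), np.float32(26.2))]
w25 [(np.float32(319.1), np.float32(176.4), np.float32(25.92)), (np.float32(319.4), np.float32(196.9), np.float32(22.52)), (np.float32(319.4), np.float32(193.4), np.float32(23.68)), (np.float32(318.4), np.float32(181.6), np.float32(25.92))]
w27 [(np.float32(316.6), np.float32(183.9), np.float32(27.3)), (np.float32(316.1), np.float32(180.9), np.float32(24.8))]
```

```bash
python3 - <<'E'
from h import *
save("scene","s1.png");a=cv2.imread("pics/s0.png");b=cv2.imread("pics/s1.png")
for n,(u,v) in dict(left=(378,227),right=(270,205)).items():
    t=a[v-8:v+2,u-9:u+9];up=lambda m:cv2.resize(m,None,fx=6,fy=6,interpolation=cv2.INTER_CUBIC)
    w=b[v-22:v+12,u-16:u+16];r=cv2.matchTemplate(up(w),up(t),cv2.TM_CCOEFF_NORMED);_,s,_,l=cv2.minMaxLoc(r)
    print(n,"shift px",l[0]/6-7,l[1]/6-14,"score",s)
for n,x,y in(("l",652,124),("r",606.8,-173.3)): print(n,px("scene",(x,y,90))-px("scene",(x,y,78)))
# precise line angle in w27 (pose unchanged) 
g=cv2.imread("pics/w27.png",0);ys,xs=np.where(g[195:240,300:345]<80);m=(xs+300,ys+195)
o,d=zip(*[ray("wrist",q) for q in [(0,0)]]);P=np.float32(np.c_[m]);print(len(P))
i=cams.camera_info("wrist");R=np.array(i["R"]);c=-R.T@np.array(i["t"])
D=(R.T@np.c_[(P[:,0]-i["cx"])/i["fx"],(P[:,1]-i["cy"])/i["fy"],np.ones(len(P))].T).T
W=c+D*((89-c[2])/D[:,2])[:,None];W=W[np.hypot(W[:,0]-651,W[:,1]-123.5)<15]
vx,vy=cv2.fitLine(W[:,:2].astype(np.float32),cv2.DIST_HUBER,0,.01,.01)[:2].ravel();print("angle mod pi",np.arctan2(vy,vx)%np.pi,"turn",(DY-np.arctan2(vy,vx))%np.pi, len(W))
E
```

```text
left shift px 0.5 -1.166666666666666 score 0.647247314453125
right shift px -0.666666666666667 -3.166666666666666 score 0.7329593300819397
l [ 0.2682 -3.8798]
r [-0.3624 -3.7445]
69
angle mod pi 0.4499372 turn 2.5386555 61
```

```bash
python3 - <<'E'
import cv2,numpy as np
for n,cx in(("w24",315),("w27",316)):
    g=cv2.imread(f"pics/{n}.png",0)
    print(n,"col down",[int(v) for v in g[216:242,cx-8:cx-4].mean(1)])
    for r in(206,210,214): print(" row",r,"R:",[int(v) for v in g[r,330:352]],"L:",[int(v) for v in g[r,282:302]])
a=cv2.imread("pics/s0.png",0);b=cv2.imread("pics/s1.png",0)
print(a[212:236,374:382].mean(1).astype(int));print(b[212:236,374:382].mean(1).astype(int))
print(a[190:214,266:274].mean(1).astype(int));print(b[190:214,266:274].mean(1).astype(int))
E
```

```text
w24 col down [138, 137, 138, 136, 136, 136, 136, 134, 135, 134, 134, 134, 134, 134, 134, 143, 162, 173, 174, 175, 174, 175, 175, 176, 185, 197]
 row 206 R: [136, 137, 137, 136, 135, 135, 136, 140, 130, 95, 82, 161, 222, 238, 240, 243, 238, 162, 76, 47, 46, 53] L: [178, 175, 176, 179, 177, 180, 177, 182, 176, 146, 96, 102, 127, 134, 136, 135, 135, 135, 137, 138]
 row 210 R: [134, 133, 135, 137, 134, 135, 135, 135, 128, 128, 171, 227, 239, 239, 240, 242, 233, 153, 71, 42, 51, 47] L: [176, 179, 177, 178, 180, 177, 179, 178, 177, 157, 120, 125, 136, 141, 133, 135, 135, 135, 135, 136]
 row 214 R: [140, 140, 137, 133, 135, 137, 135, 133, 129, 131, 180, 233, 240, 240, 239, 242, 234, 150, 69, 45, 52, 49] L: [177, 178, 179, 178, 177, 177, 177, 176, 181, 169, 125, 106, 123, 137, 141, 138, 137, 138, 133, 135]
w27 col down [159, 158, 157, 157, 156, 154, 153, 155, 156, 156, 157, 156, 161, 205, 242, 247, 245, 245, 245, 245, 245, 245, 245, 245, 245, 245]
 row 206 R: [160, 159, 159, 154, 155, 155, 156, 156, 158, 151, 122, 124, 177, 202, 203, 197, 198, 199, 198, 198, 197, 197] L: [60, 61, 57, 59, 61,
[... 206 characters left out ...]
8, 59, 57, 59, 61, 56, 52, 121, 214, 227, 227, 241, 245, 245, 245, 245, 246, 248, 250]
 row 214 R: [156, 156, 150, 155, 150, 155, 157, 159, 153, 149, 177, 196, 200, 199, 199, 199, 200, 198, 200, 200, 199, 197] L: [57, 58, 61, 60, 54, 56, 57, 54, 57, 106, 190, 218, 235, 244, 245, 245, 245, 245, 231, 182]
[ 74  72  73  71  78 134 213 243 243 237 230 226 223 194 136 103  94  95
  94  92  96 122 173 212]
[ 55  78 122 156 166 174 183 188 183 160 130 109  99 100  99  95 103 130
 155 166 167 177 202 221]
[ 78  76  77  75  75  75  74  78 101 167 231 243 240 231 223 208 173 124
 101  95  94  95  96 102]
[ 79  81  78  77  78 110 179 225 241 243 241 229 198 140 108 103 102 101
 107 125 152 168 172 168]
```

Both heads show raised about 3.5 px in the scene view, roughly 12 mm, and both are turned about 2.5 rad or more. Handing in.

```bash
python3 - <<'E'
from h import *
print(job.close_job())
E
```

```text
the job is handed in; nothing more can be done
None
```

The job is handed in, but the hand-in returned no verdict. Three blades are fully home, the gate is shut with its latch out, and both screws are raised about 12 mm and driven about 2.5–2.6 of 2.6 rad by my camera readings.

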